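Unlock the indexing jig and park its pin

TASK

Unlock the turntable of the green indexing jig: draw its red-headed lock pin up out of the bore, slide it sideways by its neck into the notch of the blue pin rack, and let it down until its collar rests on the rack. Then swing the yellow keeper bar fully shut across the notch's mouth so that the pin cannot slide out. Do not knock over the green oil can.

Things in the scene. Friction and masses are not known exactly. Their poses are not given: they have to be found in the camera images.
- lock_pin: Loose steel pin with red ribbed head, 84 mm long, 0.12 kg, upright in the bore at the start. Origin: centre of its collar's underside; z up to the head. Above: collar 26 mm diameter, 6 mm thick; red round head 22 mm diameter from 6 to 42 mm (grip here). Below: neck 9 mm diameter from 0 to -18 mm, then thick shank 16 mm diameter to -42 mm.
- jig: Fixed indexing jig: green base 165 x 120 x 10 mm, aluminium turntable with brass flange (top at 55 mm), steel ear at its front (-x). The pin, through the ear and the turntable's lug, locks the turntable. Origin: near the middle of the underside, z up. Nothing but the pin stands above 58 mm.
- bore_mouth (a point): Mouth of the bore (18 mm diameter, straight down) in the top face of the jig's ear, 58 mm above the bench. The pin's origin lies here at the start, its foot 42 mm lower.
- rack: Fixed blue pin rack, 130 mm wide (y), 80 mm deep (x from -32 to +48 mm), with a level steel shelf plate 6 mm thick whose top is 70 mm above the bench. Origin: on the bench straight below the notch's seat. Its -x side is the front: the notch opens to -x.
- notch_seat (a point): Where the parked pin's origin belongs: on the shelf plate's top face; axes as the rack's. The notch is a slot 13 mm wide along x, from its closed end (x = +6 mm) to its mouth at the front edge (x = -32 mm), lips rounded. The neck fits, the shank does not: come in from the front along +x with the pin's origin 2 to 10 mm above this point, then lower it.
- keeper (a joint): Hinge of the yellow keeper bar on the rack's top, rad: 0 = fully shut, lying across the notch's mouth; it starts open at 1.55 to 2.0, about square to the rack's front or beyond. It stays where it is left.
- keeper_pivot (a point): The keeper's vertical hinge axis at the top face of the shelf plate, at x = -22, y = +44 mm from the notch seat in the rack's axes. The bar is 10 mm wide, its underside 1.5 mm and its top 8.5 mm above the plate; at joint value a it points from here along (-sin a, -cos a) in the rack's x, y.
- keeper_knob (a point): Top of the black upright knob at the keeper's free end, 84 mm from the pivot: 14 mm diameter, from 8 to 35 mm above the shelf plate. Push or pull it sideways. When shut it stands at x = -22, y = -40 mm from the notch seat.
- oil_can: Green oil can with a spout, 110 x 68 mm, 143 mm tall, standing loose at the back of the bench; a bystander, origin under its middle, z up.
Mind the look-alikes: they are no part of the job. Of the things that look like the lock_pin, the middle-sized one is meant.

How it is judged:
By the outcome, as a careful person would: the job done as asked, in the order asked, and still so for the second after the job is handed in, with the robot touching nothing.
It also fails if it takes over 56 s, if anything falls off the work surface, if the arm or the gripper's body presses on something with over 40 N, if the wrist force passes 120 N, or if a joint passes its speed limit or range.

ROBOT

A 6-joint arm with a two-finger parallel gripper is mounted at the origin on a cart in front of the work surface, level with it; the furniture and walls round the work are solid. World frame = base frame: x ahead of the robot, y to its left, z up, the work surface at z = 0. Lengths are in m, angles in rad, forces in N, time in s.
With the tool pointing down it reaches from about 0.275 to 0.75 m from the base axis. Payload 10.2 kg.
Tool frame: the origin (TCP) lies at the very end of the fingers, on their centre line; the grasp point (between the pads) lies 19 mm behind it; z points along the fingers, x is the direction in which the jaws open and shut, and the axes are right-handed (so a half turn about z gives the same grasp; the last joint's range is limited). The gripper opens to 85 mm and grips with 20 to 120 N. Pads are 22 mm wide; open, the fingers measure 114 mm over their backs; the gripper's body (76 mm by 85 mm) begins 54 mm behind the grasp point. The pads swing forward as they close: fully open they stand 13 mm farther back than shut.
Start: joints at [-1.496, 0.313, 1.498, -0, 1.331, -0.223], TCP at [0.154, -0.502, 0.208] pointing down, gripper open.
Joint ranges: [-2.94, 2.94], [-0.97, 2.17], [0.19, 2.56], [-1.23, 4.37], [0.02, 3.11], [-2.88, 2.88]. Speed limits (rad/s): [2.39, 2.39, 3.01, 3.14, 3.14, 3.14].

INTERFACE

Orientations are given as a unit quaternion [w, x, y, z].
In Python, from plant import sensors, imaging, r, nets gives the robot as it stands.
- The arm moves only by the tool carry_out, never from a script. Its arguments are lists of equal length, an entry for each row: "dp": the shift along the tool's x, y, z in cm, a list of three; "delta_rot": the turn, a rotation vector about the tool's x, y, z in degrees, a list of three; "claw": the closure, from 0 (fully open) to 1 (shut). In form: {"dp": [[x, y, z], ...], "delta_rot": [[wx, wy, wz], ...], "claw": [claw, ...]}. A call has 1 to 5 rows; each row is the pose to reach, as a shift and turn from the pose commanded when the call began, along the tool's axes at that moment; what a row does not reach only later rows make up. A row lasts 1/12 s, in which the tool goes at most 41.7 mm and 7.16 degrees, less where a joint would pass 70% of its speed; a pose out of reach is approached as far as the arm can. A call with a gripper value outside its range is refused whole. The fingers move at their own pace and stop on an object; the grip force is fixed at half the most. Time passes only in rows, so rows that repeat a pose let the fingers close. It gives the time, the measured TCP pose, the force and the opening at its end, in the units of the state.
- sensors.sense(): the state, without advancing time (a new reading comes with each control period).
- imaging.get_image(name): name is "scene" or "top"; returns the picture (384x512x3 uint8, red, green, blue); there is no depth.
- imaging.calibration(name): a dict with "mtx" (3x3 intrinsics, pixels), "extrinsics" (4x4, takes a point from camera to world coordinates). Camera axes: x right, y down, z forward; pixel columns grow to the right and rows downward; lengths in m; the calibration is good to about 2 mm. A picture is of the moment at which its call begins. calibration takes no time and is no camera call.
- r.finish_job(): hands the job in, once; it reports no verdict.
Trained networks look in the newest picture that a camera, given by its name, has taken for a name from the list of things; names that differ only in an ending like _2 or _b are one class to them, and where a whole thing is asked for, a point or a joint stands for the part that bears it (a point fixed in the world has none). Each returns a list of dicts, best first, with "score" (0 to 1); they miss things now and then, are a little off and sometimes report something else, mostly with a low value. They report only what shows in the picture. A call takes as long as a camera call. They do not tell look-alikes from the thing itself.
- nets.find_in(camera, query): "position" ([column, row] as shares, 0 to 1, of the picture: columns of its width, rows of its height, amid what is visible of it).
- nets.masks_of(camera, query): "pixels" (384x512 bool, what is visible of it) and "position" ([column, row] as shares, 0 to 1, of the picture: columns of its width, rows of its height, amid what is visible of it).
- nets.mark_of(camera, query): "position" ([column, row] as shares, 0 to 1, of the picture: columns of its width, rows of its height: a listed point, or the origin of a listed thing).
The state is a dict: "t": time; "qpos": joint angles; "qvel": joint speeds; "joint_torque": joint torques, N m; "ee_pos": TCP position; "ee_rot": TCP orientation; "wrist_force": force on the tool from outside, world axes, zero at the start; "wrist_torque": the same for the moment, N m; "finger_gap": opening from 0.0 (shut) to 1.0 (fully open).
Only numpy, scipy, OpenCV 4.12 (cv2) and the standard library are available. Lean on these libraries where they do the work, as an engineer would, in place of code of your own. Each camera call takes 0.05 s, during which the arm holds its last target.

## Working session

There is one attempt and no reset: what is moved stays moved. The work goes in short steps, Python scripts to look and compute and a tool call to move; the robot and the scene stay as the last step left them, time stands still between calls to the robot, and variables do not carry over. Pictures are saved under pics/ and viewed, and the job is handed in when it is done.

Besides the shell and the picture viewer there is one more tool, called after "Request:" as name(argument=value, ...), one argument or row to a line, values as JSON. carry_out: Moves the arm, as the interface text tells. Its arguments: {"type":"object","properties":{"dp":{"type":"array","items":{"type":"array","items":{"type":"number"}}},"delta_rot":{"type":"array","items":{"type":"array","items":{"type":"number"}}},"claw":{"type":"array","items":{"type":"number"}}},"required":["dp","delta_rot","claw"]}

```bash
ls; mkdir -p pics; python3 - <<'E'
from plant import sensors, imaging, r, nets
import cv2,numpy as np
s=sensors.sense();print(s)
for c in("scene","top"):
    im=imaging.get_image(c);cv2.imwrite(f"pics/{c}0.png",cv2.cvtColor(im,cv2.COLOR_RGB2BGR))
    k=imaging.calibration(c);print(c,np.round(k["mtx"],1).tolist(),np.round(k["extrinsics"],4).tolist())
    for q in("lock_pin","bore_mouth","notch_seat","keeper_pivot","keeper_knob","rack","jig","oil_can"):
        print(q,[(round(d["score"],2),round(d["position"][0]*512,1),round(d["position"][1]*384,1)) for d in nets.mark_of(c,q)])
print(sensors.sense()["t"])
E
```

```text
pics
{'t': 0.0, 'qpos': array([-1.49640904e+00,  3.13427199e-01,  1.49848513e+00,  2.44836670e-05,
        1.33102175e+00, -2.23372048e-01]), 'qvel': array([ 0.00037095,  0.00121093,  0.000976  ,  0.00145968, -0.00195753,
       -0.0007263 ]), 'joint_torque': array([ 3.04856012e-04, -4.12265003e+01, -2.59744084e+01, -1.22622987e-04,
        4.13034431e-03, -2.38682009e-05]), 'ee_pos': array([ 0.15400919, -0.50157857,  0.20782869]), 'ee_rot': array([-5.16006468e-04,  8.04168119e-01, -5.94401537e-01, -4.28645373e-04]), 'wrist_force': array([-0.033173  , -0.32301783,  0.2442893 ]), 'wrist_torque': array([-0.01537004,  0.03940494,  0.066837  ]), 'finger_gap': 1.0006033893885837}
scene [[482.9, 0.0, 256.5], [0.0, 482.9, 190.7], [0.0, 0.0, 1.0]] [[-0.904, -0.2791, 0.3238, 0.1399], [-0.427, 0.6252, -0.6533, 0.8337], [-0.0201, -0.7288, -0.6844, 0.9679], [0.0, 0.0, 0.0, 1.0]]
lock_pin [(0.6, 308.0, 250.2), (0.53, 251.0, 305.2), (0.5, 255.0, 253.2)]
bore_mouth [(0.76, 255.5, 253.1)]
notch_seat [(0.74, 272.2, 157.5), (0.66, 277.7, 166.2)]
keeper_pivot [(0.58, 276.1, 167.3), (0.15, 254.4, 253.9)]
keeper_knob [(0.64, 297.6, 168.1), (0.42, 269.2, 155.7)]
rack [(0.83, 266.5, 171.3)]
jig [(0.85, 239.7, 258.3)]
oil_can [(0.72, 178.6, 211.8)]
top [[387.0, 0.0, 259.3], [0.0, 387.0, 191.2], [0.0, 0.0, 1.0]] [[0.0108, -0.9855, 0.1693, 0.3872], [-0.9998, -0.0137, -0.0161, -0.0076], [0.0182, -0.1691, -0.9854, 1.1752], [0.0, 0.0, 0.0, 1.0]]
lock_pin [(0.68, 209.4, 260.5), (0.59, 158.5, 241.5), (0.52, 195.3, 223.2)]
bore_mouth [(0.68, 193.5, 223.1)]
notch_seat [(0.75, 312.4, 183.5)]
keeper_pivot []
keeper_knob [(0.43, 292.5, 219.9)]
rack [(0.64, 310.7, 189.4)]
jig [(0.86, 197.9, 209.4)]
oil_can [(0.85, 224.2, 137.9)]
0.9
```

View pics/scene0.png

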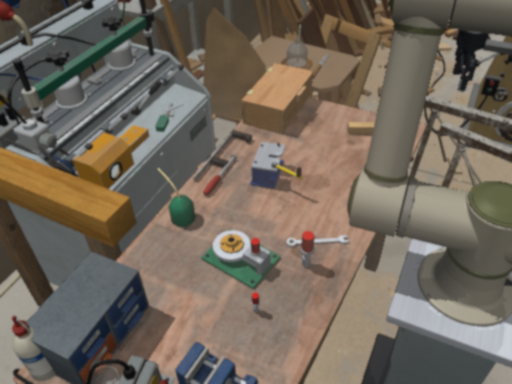

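View pics/top0.png

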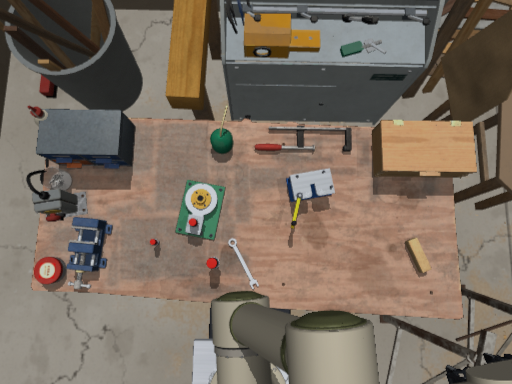

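```bash
python3 - <<'E'
import cv2
a=cv2.imread("pics/scene0.png")[210:340,200:340];b=cv2.imread("pics/scene0.png")[110:220,220:350]
c=cv2.imread("pics/top0.png")[140:280,140:350]
cv2.imwrite("pics/a.png",cv2.resize(a,None,fx=4.5,fy=4.5,interpolation=2))
cv2.imwrite("pics/b.png",cv2.resize(b,None,fx=5,fy=5,interpolation=2))
cv2.imwrite("pics/c.png",cv2.resize(c,None,fx=3.8,fy=3.8,interpolation=2))
E
```

```text
(no output)
```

View pics/a.png

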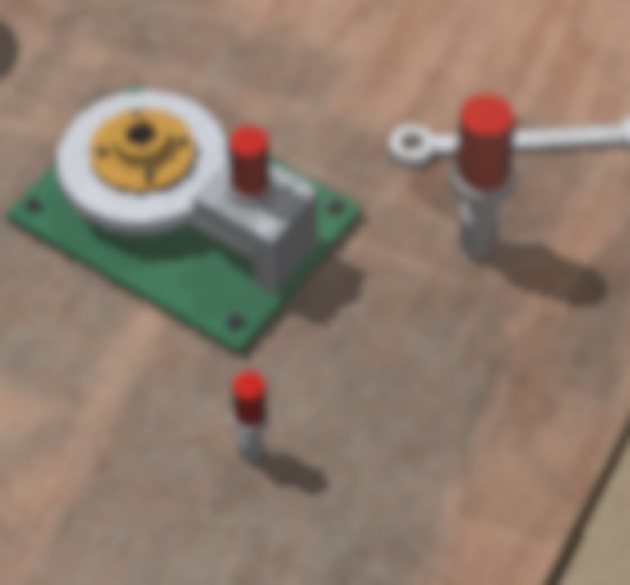

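View pics/b.png

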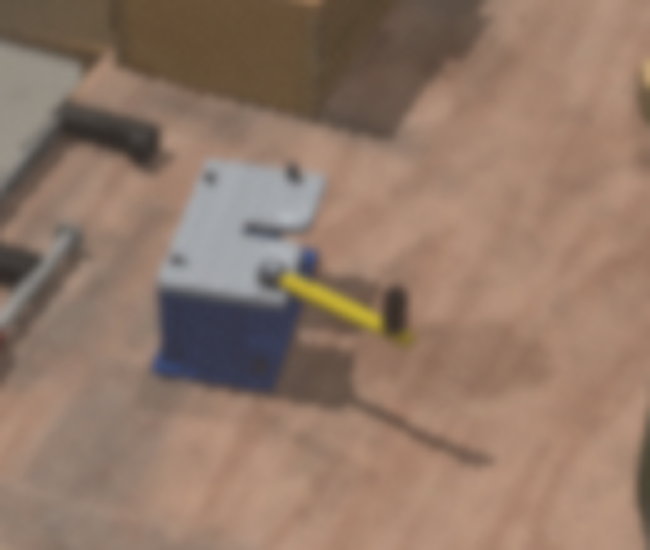

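View pics/c.png

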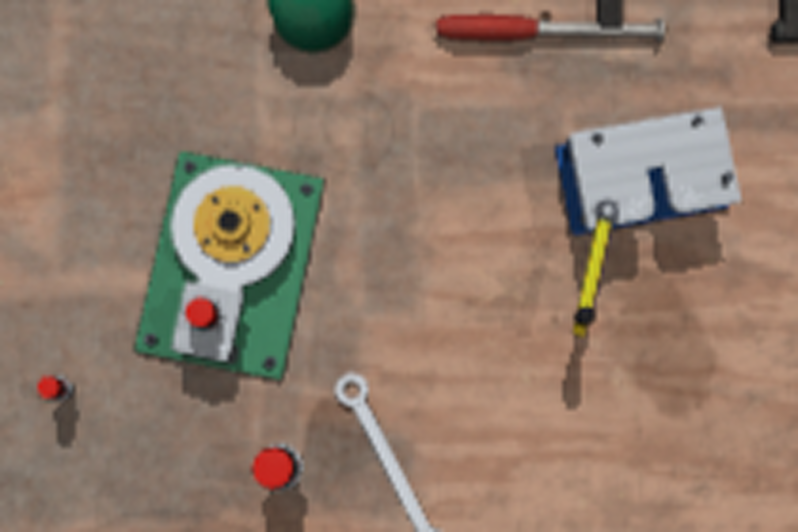

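Candidates for the pin (scene view): small at (255,300), middle-sized in the jig's ear at (255,245), large at (308,245). I choose the one in the ear. The rack's notch opens toward the robot and the keeper sticks out toward the robot, with its knob at about (299,168) in scene and (294,223) in top.

```bash
cat > h.py <<'E'
import numpy as np
from plant import imaging
def ray(c,uv):
    k=imaging.calibration(c);K=np.array(k["mtx"]);T=np.array(k["extrinsics"])
    d=T[:3,:3]@np.linalg.solve(K,[uv[0],uv[1],1.]);return T[:3,3],d
def onz(c,uv,z):
    o,d=ray(c,uv);return o+d*(z-o[2])/d[2]
def tri(u1,u2):
    A=[];b=[]
    for c,u in(("scene",u1),("top",u2)):
        o,d=ray(c,u);d=d/np.linalg.norm(d);P=np.eye(3)-np.outer(d,d);A.append(P);b.append(P@o)
    return np.linalg.lstsq(np.vstack(A),np.hstack(b),rcond=None)[0]
def proj(c,X):
    k=imaging.calibration(c);K=np.array(k["mtx"]);T=np.array(k["extrinsics"])
    p=K@(T[:3,:3].T@(np.array(X)-T[:3,3]));return p[:2]/p[2]
E
python3 - <<'E'
from h import *
S=lambda u,v:(u/5+220,v/5+110);T=lambda u,v:(u/3.8+140,v/3.8+140)
np.set_printoptions(precision=4,suppress=True)
hs=(255.6,241.1);ht=T(201,311)
print("head",onz("scene",hs,.1),onz("top",ht,.1),tri(hs,ht))
for n,s,t,z in(("pivot",S(270,270),T(605,210),.08),("knob",S(397,290),T(585,316),.105),("c_backleft",S(165,283),T(570,137),.07),("c_br",S(207,160),T(720,108),.07),("c_fr",S(325,175),T(740,203),.07),("c_fl",S(288,303),T(588,222),.07),("nend",S(247,230),T(657,168),.07),("nmouth",S(305,233),T(661,214),.07)):
    print(n,onz("scene",s,z),onz("top",t,z),tri(s,t))
from plant import nets,imaging
for c in("scene","top"):
  imaging.get_image(c)
  for q in("lock_pin","keeper_knob","rack"):
    print(c,q,[(round(d["score"],2),np.round(np.array(d["position"])*[512,384],1),int(d["pixels"].sum())) for d in nets.masks_of(c,q)])
E
```

```text
head [0.478  0.1635 0.1   ] [0.4833 0.1581 0.1   ] [0.4823 0.1586 0.0932]
pivot [ 0.5618 -0.1347  0.08  ] [ 0.5653 -0.1403  0.08  ] [ 0.5655 -0.1412  0.0738]
knob [ 0.4794 -0.12    0.105 ] [ 0.4827 -0.1221  0.105 ] [ 0.4817 -0.1227  0.1023]
c_backleft [ 0.6169 -0.1106  0.07  ] [ 0.6234 -0.1149  0.07  ] [ 0.6223 -0.1161  0.0644]
c_br [ 0.6434 -0.2251  0.07  ] [ 0.648  -0.2311  0.07  ] [ 0.6484 -0.2328  0.0634]
c_fr [ 0.572  -0.2404  0.07  ] [ 0.5737 -0.245   0.07  ] [ 0.5744 -0.246   0.0653]
c_fl [ 0.5455 -0.1231  0.07  ] [ 0.5574 -0.1284  0.07  ] [ 0.5539 -0.1307  0.0621]
nend [ 0.5936 -0.1735  0.07  ] [ 0.6001 -0.1817  0.07  ] [ 0.6001 -0.1836  0.0607]
nmouth [ 0.5613 -0.1847  0.07  ] [ 0.5644 -0.1843  0.07  ] [ 0.563  -0.1847  0.0697]
scene lock_pin [(0.71, array([306.3, 248.5]), 378), (0.7, array([252.3, 247. ]), 165), (0.46, array([255.6, 303.9]), 116)]
scene keeper_knob [(0.44, array([290.4, 170.3]), 147)]
scene rack [(0.73, array([267.8, 165.1]), 1340)]
top lock_pin [(0.59, array([193.4, 221.3]), 69)]
top keeper_knob [(0.67, array([194.7, 223.5]), 59)]
top rack [(0.61, array([307.6, 185.1]), 1257)]
```

```bash
cat > fit.py <<'E'
from h import *
import cv2
from scipy.optimize import least_squares
np.set_printoptions(precision=4,suppress=True)
S=lambda u,v:((u+.5)/5+219.5,(v+.5)/5+109.5);T=lambda u,v:((u+.5)/3.8+139.5,(v+.5)/3.8+139.5)
obs=[("bl",S(162,287),T(570,137)),("br",S(207,160),T(720,108)),("fr",S(325,176),T(740,203)),("fl",S(286,303),T(588,225)),("nend",S(247,230),T(657,168)),("piv",S(270,268),T(606,210)),("knob",S(397,290),T(585,316))]
loc=dict(bl=(.048,.065,.07),br=(.048,-.065,.07),fr=(-.032,-.065,.07),fl=(-.032,.065,.07),nend=(.006,0,.07),piv=(-.022,.044,.080))
# red head top blobs
def res(p,full=False):
    x,y,th,a,hx,hy=p[:6];off={"scene":p[6:8],"top":p[8:10]}
    c,s=np.cos(th),np.sin(th);R=np.array([[c,-s],[s,c]]);out=[]
    L=dict(loc);L["knob"]=(-.022-.084*np.sin(a),.044-.084*np.cos(a),.105)
    for n,us,ut in obs:
        X=np.r_[R@L[n][:2]+[x,y],L[n][2]]
        for cam,u in(("scene",us),("top",ut)): out.append(proj(cam,X)+off[cam]-u)
    for cam,u in(("scene",(255.5,241.0)),("top",T(201,311))): out.append(proj(cam,[hx,hy,.1])+off[cam]-u)
    if full:return np.array(out)
    return np.r_[np.ravel(out),p[6:]/1.5]
f=least_squares(res,[.59,-.18,0.1,1.6,.48,.16,0,0,0,0],loss="soft_l1",x_scale=[.01,.01,.1,.1,.01,.01,1,1,1,1])
print(f.x);print(res(f.x,True).reshape(-1,4))
E
python3 fit.py
```

```text
[ 0.5935 -0.1803  0.1859  1.9931  0.4819  0.1599  0.4837  0.9753  0.0415
 -0.4122]
[[-2.6485  0.1188 -2.0935 -1.8437]
 [-0.4599 -1.2424  1.8159 -1.5801]
 [ 1.523  -0.8063  2.1803 -0.1322]
 [-0.2928  1.105  -1.6791  1.6771]
 [-0.1173 -0.2523 -0.4236  0.1732]
 [ 1.1694  0.2598  0.4575  0.4836]
 [ 0.1849  0.8065  0.1879  0.1703]
 [-0.2379 -0.5049 -0.2609  0.435 ]]
```

```bash
python3 - <<'E'
s=open('fit.py').read()
s=s.replace("    for n,us,ut in obs:","    w,b,fr=p[10:13]\n    L.update(bl=(b,w,.07),br=(b,-w,.07),fr=(fr,-w,.07),fl=(fr,w,.07))\n    for n,us,ut in obs:",1)
s=s.replace("p[6:]/1.5","p[6:10]/1.5").replace("0,0,0,0],loss","0,0,0,0,.06,.045,-.032],loss").replace("1,1,1,1]","1,1,1,1,.01,.01,.01]")
open('fit.py','w').write(s)
E
python3 fit.py
```

```text
Traceback (most recent call last):
  File "fit.py", line 21, in <module>
    f=least_squares(res,[.59,-.18,0.1,1.6,.48,.16,0,0,0,0,.06,.045,-.032],loss="soft_l1",x_scale=[.01,.01,.1,.1,.01,.01,1,1,1,1,.01,.01,.01])
  File "fit.py", line 17, in res
    for cam,u in(("scene",us),("top",ut)): out.append(proj(cam,X)+off[cam]-u)
                                                      ~~~~^^^^^^^
  File "h.py", line 14, in proj
    k=imaging.calibration(c);K=np.array(k["mtx"]);T=np.array(k["extrinsics"])
ValueError: time passes only in moves, steps and waits
```

```bash
python3 - <<'E'
s=open('h.py').read()
s=s.replace("from plant import imaging\n","import functools\nfrom plant import imaging\n@functools.cache\ndef cal(c): return imaging.calibration(c)\n").replace("k=imaging.cal","k=cal").replace("k=calibration","k=cal")
open('h.py','w').write(s)
E
grep -n cal h.py; python3 fit.py 2>&1|tail -20; python3 -c "
from plant import sensors;print(sensors.sense()['t'])"
```

```text
5:def cal(c): return imaging.calibration(c)
7:    k=cal(c);K=np.array(k["mtx"]);T=np.array(k["extrinsics"])
17:    k=cal(c);K=np.array(k["mtx"]);T=np.array(k["extrinsics"])
[ 0.5939 -0.1786  0.1953  1.992   0.4811  0.1607  0.342   0.6717  0.3953
 -0.7094  0.0595  0.0414 -0.0314]
[[-0.3363 -0.6312 -0.1482 -0.2467]
 [ 0.4502  0.1564  0.0236  0.2633]
 [ 0.2728  0.1589  0.0891 -0.6798]
 [-0.3871 -0.1851  0.0505  0.8523]
 [-0.6423 -0.2436 -0.6843 -0.2784]
 [ 0.7978  0.2477  0.3056  0.1529]
 [ 0.0043  0.6444  0.3261 -0.0849]
 [-0.2361 -0.4542 -0.2294  0.4172]]
1.3
```

```bash
cat > go.py <<'E'
import sys,numpy as np
from scipy.spatial.transform import Rotation as Ro
from plant import sensors
def pose():
    s=sensors.sense();q=s["ee_rot"];return np.array(s["ee_pos"]),Ro.from_quat([q[1],q[2],q[3],q[0]]),s
def delta(tgt,yaw_jaw=-1.3755):
    p,R,s=pose()
    x=np.array([np.cos(yaw_jaw),np.sin(yaw_jaw),0]);z=np.array([0,0,-1.]);Rt=Ro.from_matrix(np.c_[x,np.cross(z,x),z])
    return R.inv().apply(np.array(tgt)-p)*100,(R.inv()*Rt).as_rotvec(degrees=True)
if __name__=="__main__":
    t=[float(v) for v in sys.argv[1:4]];d,r=delta(t);print(d.round(2),r.round(2))
E
python3 go.py 0.481 0.1607 0.15
```

```text
[-53.75 -50.7    5.84] [0.   0.   5.87]
```

Request:
carry_out(
  dp=[
    [-5.0,-4.7,0],
    [-8,-7.5,0],
    [-11,-10.4,0],
    [-14,-13.2,0],
    [-16.5,-15.5,0],
  ],
  delta_rot=[
    [0,0,5.87],
    [0,0,5.87],
    [0,0,5.87],
    [0,0,5.87],
    [0,0,5.87],
  ],
  claw=[0,0,0,0,0],
)

```text
t: 1.72
ee_pos: [0.2463, -0.3131, 0.2084]
ee_rot: [0.0, 0.772, -0.635, 0.0]
wrist_force: [1.0, 0.4, 0.4]
finger_gap: 1.007
```

```bash
python3 go.py 0.481 0.1607 0.15
```

```text
[-41.95 -32.19   5.83] [-0.01 -0.02 -0.04]
```

Request:
carry_out(
  dp=[
    [-3.2,-2.5,0],
    [-6.4,-4.9,0],
    [-9.6,-7.4,0],
    [-12.8,-9.8,0],
    [-16,-12.3,0],
  ],
  delta_rot=[
    [0,0,0],
    [0,0,0],
    [0,0,0],
    [0,0,0],
    [0,0,0],
  ],
  claw=[0,0,0,0,0],
)

```text
t: 2.13
ee_pos: [0.3358, -0.1323, 0.2087]
ee_rot: [0.0, 0.773, -0.635, 0.0]
wrist_force: [0.2, -0.4, -1.0]
finger_gap: 0.997
```

Request:
carry_out(
  dp=[
    [-3.2,-2.5,0],
    [-6.4,-4.9,0],
    [-9.6,-7.4,0],
    [-12.8,-9.8,0],
    [-16,-12.3,0],
  ],
  delta_rot=[
    [0,0,0],
    [0,0,0],
    [0,0,0],
    [0,0,0],
    [0,0,0],
  ],
  claw=[0,0,0,0,0],
)

```text
t: 2.55
ee_pos: [0.4255, 0.0489, 0.2086]
ee_rot: [-0.0, 0.773, -0.635, 0.0]
wrist_force: [0.8, -1.2, 0.9]
finger_gap: 0.997
```

```bash
python3 go.py 0.481 0.1607 0.15
```

```text
[-9.89 -7.61  5.86] [-0.04 -0.02  0.02]
```

Request:
carry_out(
  dp=[
    [-3.2,-2.5,1],
    [-6.4,-4.9,2.5],
    [-8.4,-6.5,4],
    [-8.4,-6.5,4],
    [-8.4,-6.5,4],
  ],
  delta_rot=[
    [0,0,0],
    [0,0,0],
    [0,0,0],
    [0,0,0],
    [0,0,0],
  ],
  claw=[0,0,0,0,0],
)

```text
t: 2.97
ee_pos: [0.4722, 0.1425, 0.1675]
ee_rot: [0.001, 0.773, -0.634, -0.001]
wrist_force: [-0.6, -1.2, 0.4]
finger_gap: 0.997
```

```bash
cat > snap.py <<'E'
import sys,cv2
from plant import imaging
tag=sys.argv[1]
for a in sys.argv[2:]:
    c,x0,y0,x1,y1=a.split(",");x0,y0,x1,y1=map(int,(x0,y0,x1,y1))
    im=cv2.cvtColor(imaging.get_image(c),cv2.COLOR_RGB2BGR);cv2.imwrite(f"pics/{tag}_{c}_full.png",im)
    f=min(790/(x1-x0),590/(y1-y0));cv2.imwrite(f"pics/{tag}_{c}.png",cv2.resize(im[y0:y1,x0:x1],None,fx=f,fy=f,interpolation=2));print(c,"f",f)
E
python3 go.py 0.481 0.1607 0.15; python3 snap.py s1 scene,190,160,350,280 top,140,140,300,260
```

```text
[-1.61 -1.22  1.75] [0.12 0.01 0.14]
scene f 4.916666666666667
top f 4.916666666666667
```

View pics/s1_scene.png

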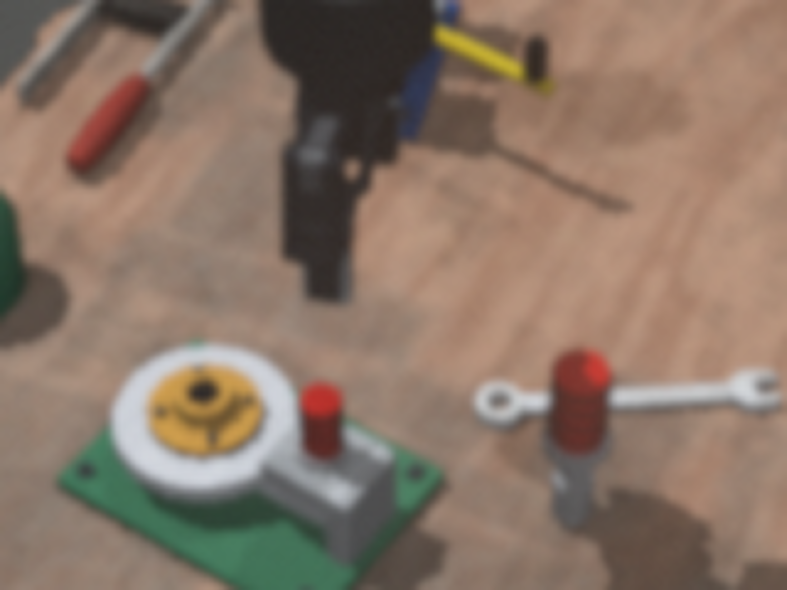

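View pics/s1_top.png

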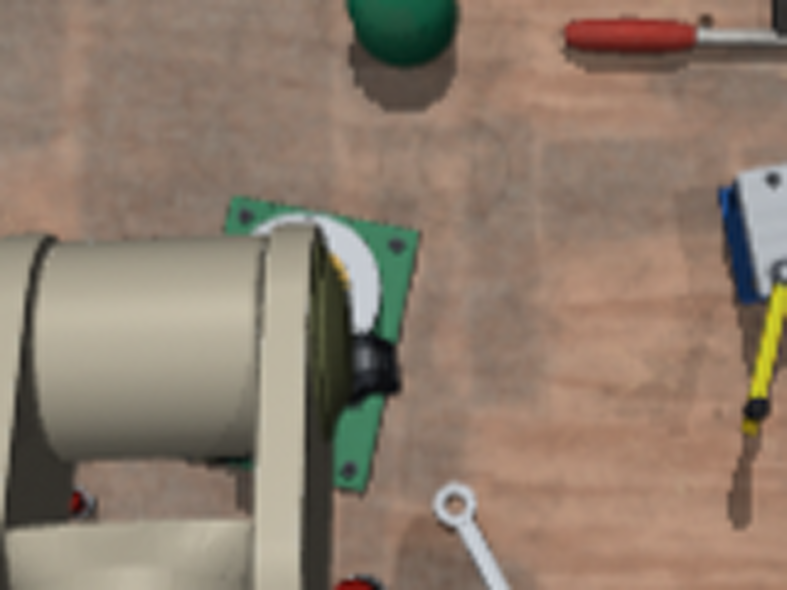

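```bash
python3 - <<'E'
from h import *
from go import pose
p,R,s=pose();print(p)
for fx in(-.0425,-.057):
  for fy in(-.011,.011):
    X=p+R.apply([fx,fy,-.013]);u=proj("scene",X);print(fx,fy,u,(u-[190,160])*4.917)
E
```

```text
[0.47259559 0.14115775 0.16889176]
-0.0425 -0.011 [251.84175817 223.94157047] [304.07592491 314.40070199]
-0.0425 0.011 [261.48694248 225.597583  ] [351.50129615 322.54331561]
-0.057 -0.011 [250.18710367 228.67213133] [295.93998875 337.66086974]
-0.057 0.011 [259.91888699 230.36294232] [343.79116732 345.97458739]
```

```bash
python3 go.py 0.4813 0.1605 0.14;python3 go.py 0.4813 0.1605 0.068; python3 -c "
from plant import sensors;print(sensors.sense())"
```

```text
[-1.73 -1.23  2.89] [-0.03 -0.02 -0.02]
[-1.73 -1.22 10.09] [-0.03 -0.02 -0.02]
{'t': 3.0667, 'qpos': array([ 5.23343168e-02,  2.78652944e-01,  1.65116546e+00, -2.19611185e-04,
        1.21121483e+00,  1.42823300e+00]), 'qvel': array([-0.01592165, -0.01735844,  0.00064422,  0.00128962,  0.00019172,
        0.00079968]), 'joint_torque': array([ 9.12712701e-01, -3.71617234e+01, -2.45237124e+01,  2.96811154e-02,
       -1.06223082e-02,  8.10933067e-03]), 'ee_pos': array([0.47259559, 0.14115775, 0.16889176]), 'ee_rot': array([-1.12775430e-04,  7.72574194e-01, -6.34924425e-01,  2.75839811e-04]), 'wrist_force': array([-0.45412357,  0.54653971,  0.36683255]), 'wrist_torque': array([ 0.03974134, -0.03981504, -0.05177065]), 'finger_gap': 0.9988309740372587}
```

Request:
carry_out(
  dp=[
    [-1.2,-0.8,1],
    [-1.73,-1.22,3.5],
    [-1.73,-1.22,6.9],
    [-1.73,-1.22,6.9],
    [-1.73,-1.22,6.9],
  ],
  delta_rot=[
    [0,0,0],
    [0,0,0],
    [0,0,0],
    [0,0,0],
    [0,0,0],
  ],
  claw=[0,0,0,0,0],
)

```text
t: 3.48
ee_pos: [0.4809, 0.1601, 0.0998]
ee_rot: [0.001, 0.772, -0.635, -0.001]
wrist_force: [0.7, 0.0, 1.3]
finger_gap: 0.999
```

```bash
python3 go.py 0.4813 0.1605 0.068; python3 snap.py s2 scene,210,180,310,260
```

```text
[-0.03 -0.06  3.18] [ 0.09  0.   -0.08]
scene f 7.375
```

View pics/s2_scene.png

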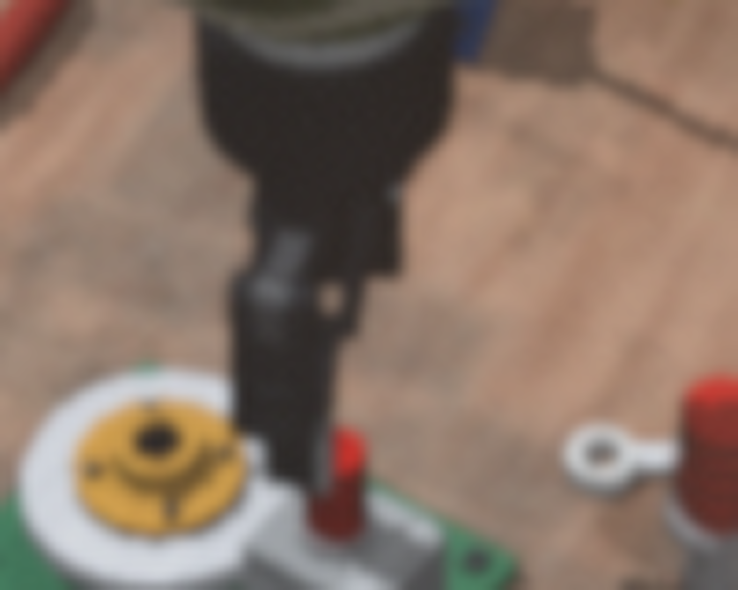

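```bash
python3 - <<'E'
from h import *
from go import pose
p,R,s=pose();print(p)
f=7.375
for fx in(-.0425,-.057):
  for fy in(-.011,.011):
    X=p+R.apply([fx,fy,-.013]);u=proj("scene",X);print(fx,fy,(u-[210,180]+.5)*f)
for dx in (-.011,0,.011):print((proj("scene",[p[0]+dx,p[1],.1])-[210,180]+.5)*f)
E
```

```text
[0.48185848 0.1603421  0.10115998]
-0.0425 -0.011 [264.44382967 508.61218714]
-0.0425 0.011 [333.00677273 521.20430791]
-0.057 -0.011 [252.16634966 544.0019572 ]
-0.057 0.011 [321.32207997 556.84738522]
[364.48261923 454.4679402 ]
[333.48247416 443.75791151]
[302.67467315 433.11433446]
```

Request:
carry_out(
  dp=[
    [0.1,0.0,1.5],
    [0.1,0.0,3.3],
    [0.1,0.0,3.3],
    [0.1,0.0,3.3],
    [0.1,0.0,3.3],
  ],
  delta_rot=[
    [0,0,0],
    [0,0,0],
    [0,0,0],
    [0,0,0],
    [0,0,0],
  ],
  claw=[0,0,0.4,0.6,0.65],
)

```text
t: 3.95
ee_pos: [0.4825, 0.16, 0.0684]
ee_rot: [-0.001, 0.773, -0.635, 0.001]
wrist_force: [-0.0, 0.3, 0.8]
finger_gap: 0.604
```

```bash
python3 go.py 0.4813 0.1605 0.068; python3 snap.py s3 scene,210,180,310,260
```

```text
[-0.07  0.11  0.04] [-0.17 -0.02 -0.02]
scene f 7.375
```

View pics/s3_scene.png

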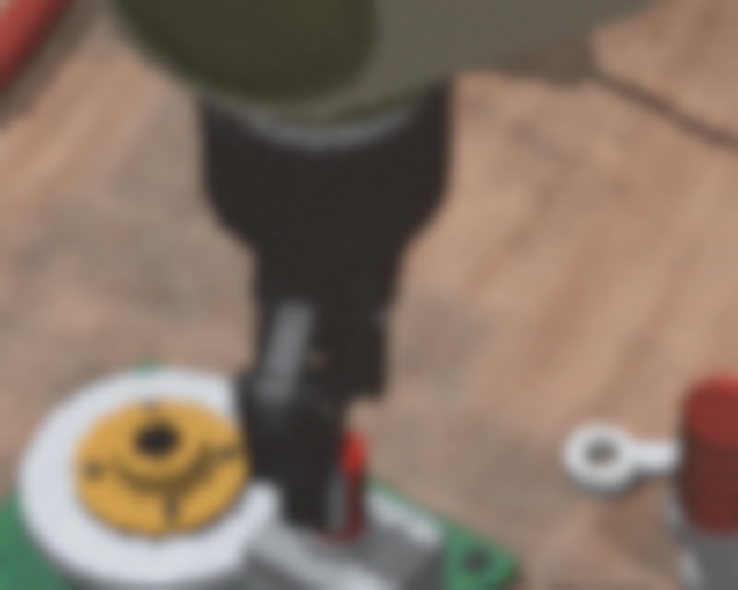

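Request:
carry_out(
  dp=[
    [0,0.1,0],
    [0,0.1,0],
    [0,0.1,0],
    [0,0.1,0],
  ],
  delta_rot=[
    [0,0,0],
    [0,0,0],
    [0,0,0],
    [0,0,0],
  ],
  claw=[0.65,0.68,0.7,0.72],
)

```text
t: 4.33
ee_pos: [0.4805, 0.1599, 0.0667]
ee_rot: [-0.0, 0.773, -0.635, 0.0]
wrist_force: [0.4, -0.0, -0.2]
finger_gap: 0.28
```

```bash
python3 -c "
from plant import sensors;s=sensors.sense();print(s['wrist_force'],s['wrist_torque'],s['finger_gap'],s['ee_pos'])"
```

```text
[ 0.43588279 -0.0163665  -0.16055343] [-0.03911869  0.00436317 -0.01989157] 0.27991333460518364 [0.48051214 0.15993119 0.06666038]
```

Request:
carry_out(
  dp=[
    [0,0,0],
    [0,0,0],
    [0,0,0],
    [0,0,0],
  ],
  delta_rot=[
    [0,0,0],
    [0,0,0],
    [0,0,0],
    [0,0,0],
  ],
  claw=[0.8,1,1,1],
)

```text
t: 4.67
ee_pos: [0.4807, 0.16, 0.0668]
ee_rot: [-0.0, 0.773, -0.635, 0.0]
wrist_force: [-1.6, 1.7, 6.9]
finger_gap: 0.224
```

```bash
python3 -c "
from plant import sensors;s=sensors.sense();print(s['wrist_force'],s['wrist_torque'],s['finger_gap'],s['ee_pos'])"
```

```text
[-1.5902503   1.71402344  6.90910257] [0.10150036 0.20554464 0.01398585] 0.2237686334414669 [0.4806672  0.16004878 0.06684493]
```

Request:
carry_out(
  dp=[
    [0,0,-0.5],
    [0,0,-1],
    [0,0,-2],
    [0,0,-3.5],
    [0,0,-5],
  ],
  delta_rot=[
    [0,0,0],
    [0,0,0],
    [0,0,0],
    [0,0,0],
    [0,0,0],
  ],
  claw=[1,1,1,1,1],
)

```text
t: 5.08
ee_pos: [0.4802, 0.1599, 0.1174]
ee_rot: [0.0, 0.773, -0.635, -0.0]
wrist_force: [0.3, -0.2, -1.4]
finger_gap: 0.223
```

Request:
carry_out(
  dp=[
    [0,0,-2],
    [0,0,-4],
    [0,0,-5.8],
    [0,0,-5.8],
    [0,0,-5.8],
  ],
  delta_rot=[
    [0,0,0],
    [0,0,0],
    [0,0,0],
    [0,0,0],
    [0,0,0],
  ],
  claw=[1,1,1,1,1],
)

```text
t: 5.5
ee_pos: [0.4806, 0.1599, 0.175]
ee_rot: [-0.001, 0.773, -0.635, 0.001]
wrist_force: [0.3, 0.6, -1.2]
finger_gap: 0.221
```

```bash
python3 snap.py s4 scene,190,120,350,240 ; python3 -c "
from plant import sensors;s=sensors.sense();print(s['wrist_force'],s['wrist_torque'],s['finger_gap'],s['ee_pos'])
import numpy as np
th=.1953;R=np.array([[np.cos(th),-np.sin(th)],[np.sin(th),np.cos(th)]])
for q in [(-.075,0),(-.045,0),(0,0)]: print(q,R@q+[.5939,-.1786])"
```

```text
scene f 4.916666666666667
[-1.1529671   0.3357293  -1.84506702] [-0.01777608  0.00104545 -0.02420807] 0.22113319234136827 [0.4800633  0.1598413  0.17394078]
(-0.075, 0) [ 0.52032579 -0.19315456]
(-0.045, 0) [ 0.54975547 -0.18733274]
(0, 0) [ 0.5939 -0.1786]
```

View pics/s4_scene.png

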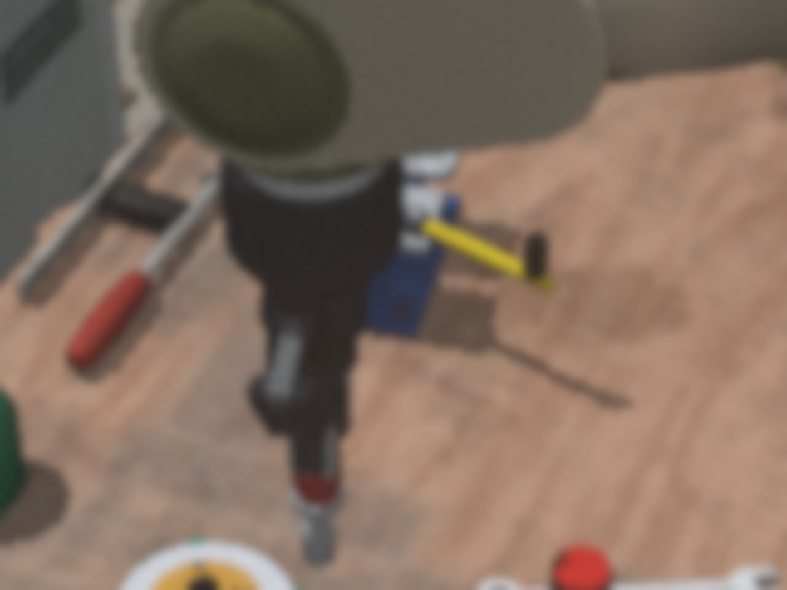

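```bash
python3 - <<'E'
from h import *
p=np.array([.4803,.1599,.1745])
for z in(-.0088+.006,-.0088,-.0088-.042):print(((proj("scene",p+[0,0,z])-[190,160-40]+.5)*4.917))
E
python3 go.py 0.520 -0.193 0.185
```

```text
[320.61980399 488.77230204]
[320.91338929 497.69883059]
[322.90864408 558.36500997]
[35.39  2.93 -1.1 ] [0.04 0.   0.  ]
```

Request:
carry_out(
  dp=[
    [2.5,0.2,-0.5],
    [6,0.5,-1.1],
    [10,0.8,-1.1],
    [14,1.1,-1.1],
    [17.5,1.4,-1.1],
  ],
  delta_rot=[
    [0,0,0],
    [0,0,0],
    [0,0,0],
    [0,0,0],
    [0,0,0],
  ],
  claw=[1,1,1,1,1],
)

```text
t: 5.97
ee_pos: [0.5, -0.0165, 0.1842]
ee_rot: [0.001, 0.773, -0.635, -0.001]
wrist_force: [0.1, 0.2, -1.9]
finger_gap: 0.219
```

Request:
carry_out(
  dp=[
    [3.5,0.3,0],
    [7,0.6,0],
    [11,1,0],
    [14.5,1.3,0],
    [17.7,1.5,0],
  ],
  delta_rot=[
    [0,0,0],
    [0,0,0],
    [0,0,0],
    [0,0,0],
    [0,0,0],
  ],
  claw=[1,1,1,1,1],
)

```text
t: 6.38
ee_pos: [0.5195, -0.193, 0.1839]
ee_rot: [0.0, 0.772, -0.635, -0.001]
wrist_force: [0.3, 0.1, -0.6]
finger_gap: 0.224
```

Request:
carry_out(
  dp=[
    [0,0,0],
    [0,0,0],
  ],
  delta_rot=[
    [0,0,0],
    [0,0,0],
  ],
  claw=[1,1],
)

```text
t: 6.55
ee_pos: [0.5196, -0.192, 0.1836]
ee_rot: [0.0, 0.772, -0.636, -0.002]
wrist_force: [0.4, 1.2, -1.5]
finger_gap: 0.221
```

```bash
python3 go.py 0.520 -0.193 0.120; python3 snap.py s5 scene,220,90,350,190 top,240,150,360,240; python3 go.py 0.520 -0.193 0.120
```

```text
[ 0.12 -0.03  6.36] [ 0.13  0.13 -0.14]
scene f 5.9
top f 6.555555555555555
[0.29 0.03 6.44] [0.08 0.1  0.02]
```

View pics/s5_scene.png

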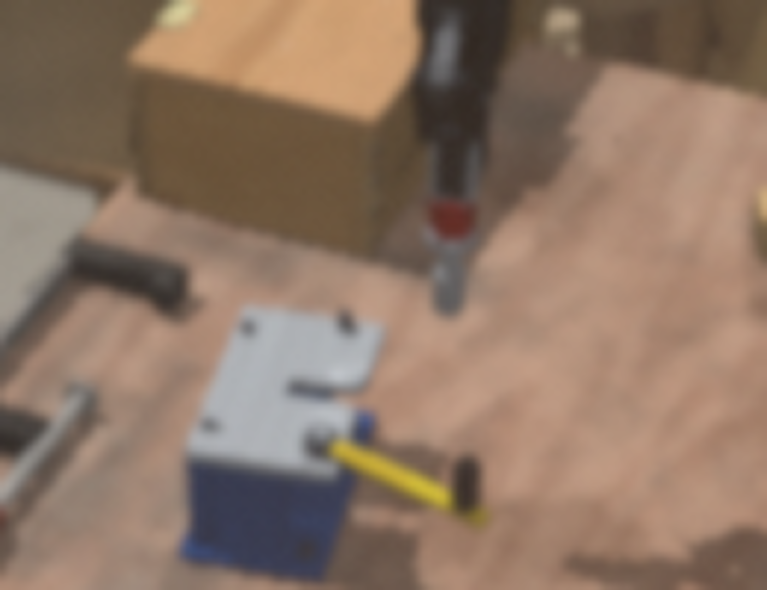

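View pics/s5_top.png

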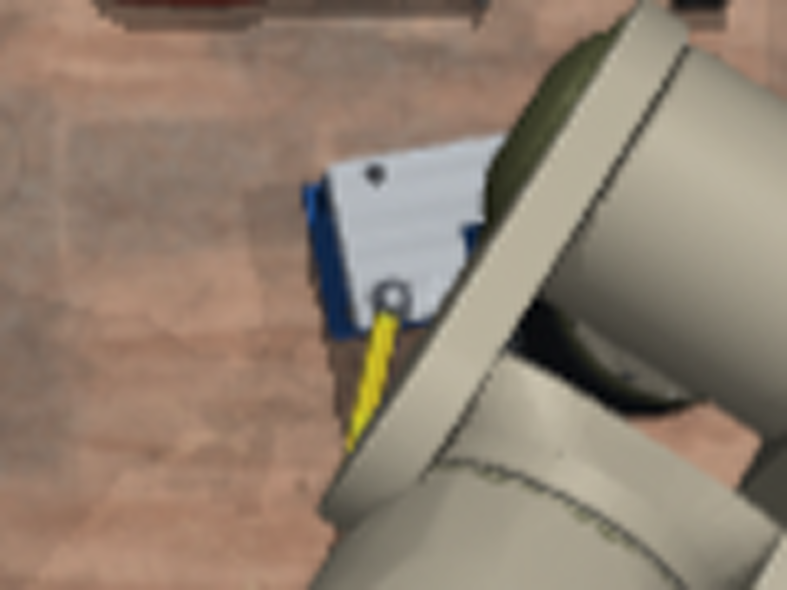

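Request:
carry_out(
  dp=[
    [0.2,0,2],
    [0.2,0,5],
    [0.2,0,8],
    [0.2,0,9.9],
    [0.2,0,9.9],
  ],
  delta_rot=[
    [0,0,0],
    [0,0,0],
    [0,0,0],
    [0,0,0],
    [0,0,0],
  ],
  claw=[1,1,1,1,1],
)

```text
t: 7.07
ee_pos: [0.5186, -0.1904, 0.0824]
ee_rot: [0.0, 0.773, -0.634, -0.004]
wrist_force: [-1.3, 0.4, -1.9]
finger_gap: 0.225
```

Request:
carry_out(
  dp=[
    [0,0,0],
    [0,0,0],
  ],
  delta_rot=[
    [0,0,0],
    [0,0,0],
  ],
  claw=[1,1],
)

```text
t: 7.23
ee_pos: [0.5215, -0.1928, 0.0879]
ee_rot: [-0.0, 0.773, -0.634, 0.001]
wrist_force: [-0.1, 0.3, -0.9]
finger_gap: 0.225
```

```bash
python3 snap.py s6 scene,230,110,330,185; python3 - <<'E'
from h import *
from plant import sensors
s=sensors.sense();p=s['ee_pos'];print(p,s['wrist_force'])
for z in(.0332,-.0088+.006,-.0088,-.0088-.018,-.0088-.042):print(z,((proj("scene",p+[0,0,z])-[230,110]+.5)*7.867))
th=.1953;R=np.array([[np.cos(th),-np.sin(th)],[np.sin(th),np.cos(th)]])
for q in [(-.032,0),(.006,0),(-.032,.0065),(-.032,-.0065),(.006,.0065),(.006,-.0065)]: print(q,(proj("scene",np.r_[R@q+[.5939,-.1786],.07])-[230,110]+.5)*7.867)
E
```

```text
scene f 7.866666666666666
[ 0.5215468  -0.19297215  0.08813091] [ 0.86650398 -0.44760975 -1.5663399 ]
0.0332 [517.5162199  275.15686313]
-0.0028000000000000004 [514.1075222  352.84951083]
-0.0088 [513.55105031 365.53288092]
-0.026799999999999997 [511.90101704 403.14121812]
-0.050800000000000005 [509.74516021 452.27852504]
(-0.032, 0) [402.35839876 369.5606679 ]
(0.006, 0) [303.07507237 355.47708717]
(-0.032, 0.0065) [398.71729437 380.36251361]
(-0.032, -0.0065) [405.97606702 358.82834873]
(0.006, 0.0065) [299.13262732 366.17834866]
(0.006, -0.0065) [306.99227055 344.84435507]
```

View pics/s6_scene.png

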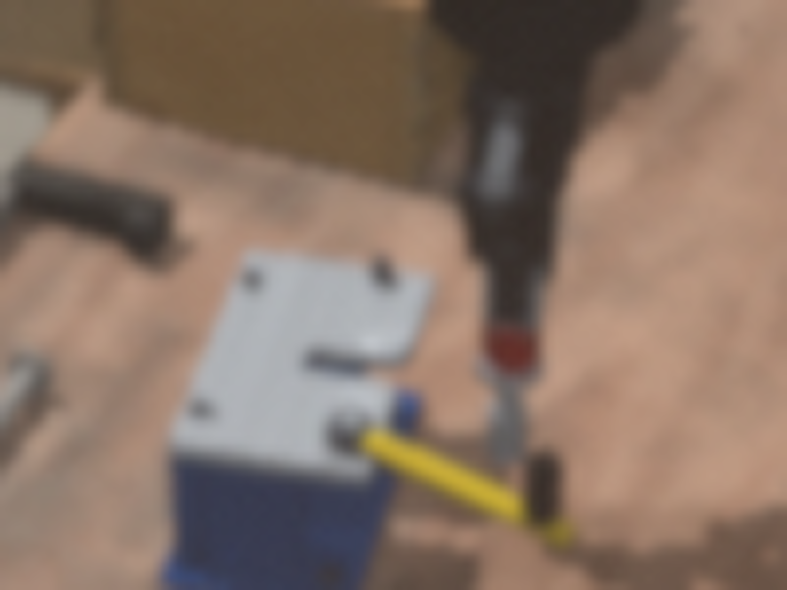

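```bash
sed -e 's#p\[6:10\]/1.5#(p[6:10]-[-.45,0,0,0])/[.2,.25,1.5,1.5]#' fit.py > fit2.py; python3 fit2.py; python3 - <<'E'
import cv2
a=cv2.imread("pics/s6_scene_full.png")[145:180,255:305]
cv2.imwrite("pics/s6z.png",cv2.resize(a,None,fx=15,fy=15,interpolation=0))
E
```

```text
[ 0.591  -0.1771  0.1947  1.9905  0.4785  0.1618 -0.4387  0.0419  0.8609
 -1.687   0.0594  0.0413 -0.0315]
[[-0.3679 -0.7008 -0.1482 -0.2093]
 [ 0.4011  0.0533  0.005   0.324 ]
 [ 0.2454  0.072   0.0498 -0.6082]
 [-0.3957 -0.2362  0.0299  0.9001]
 [-0.7221 -0.3291 -0.7143 -0.2741]
 [ 0.7379  0.1928  0.2546  0.1692]
 [ 0.0255  0.6071  0.279  -0.0132]
 [-0.2184 -0.4092 -0.2085  0.3813]]
```

View pics/s6z.png

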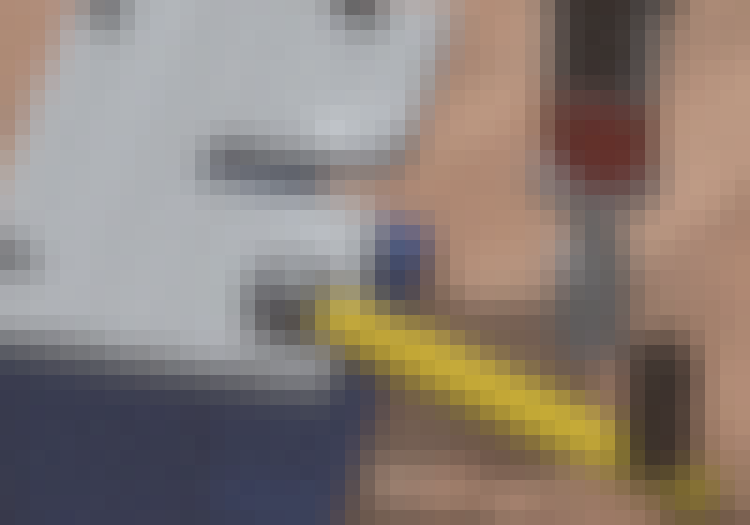

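```bash
python3 snap.py s7 scene,255,140,305,180; python3 - <<'E'
from h import *
from plant import sensors
for i in range(3):
    s=sensors.sense();print(s['t'],s['ee_pos'],s['qvel'].round(3))
X=[.4805,.160,.1];print(proj("scene",X),(255.5,241.0),proj("top",X),((201.5)/3.8+139.5,(311.5)/3.8+139.5))
import cv2
for f,c in(("scene0","scene"),("top0","top")):
    im=cv2.imread(f"pics/{f}.png").astype(int);b,g,r=im[...,0],im[...,1],im[...,2]
    m=((r>150)&(g<80)&(b<80)).astype(np.uint8)
    n,l,st,ce=cv2.connectedComponentsWithStats(m)
    print(c,[(st[i,4],ce[i].round(2),st[i,:4]) for i in range(1,n) if st[i,4]>8])
E
```

```text
scene f 14.75
7.3333 [ 0.52147931 -0.19306265  0.08807539] [-0.006  0.004  0.005  0.001 -0.006 -0.001]
7.3333 [ 0.52147931 -0.19306265  0.08807539] [-0.006  0.004  0.005  0.001 -0.006 -0.001]
7.3333 [ 0.52147931 -0.19306265  0.08807539] [-0.006  0.004  0.005  0.001 -0.006 -0.001]
[255.29754364 239.74955021] (255.5, 241.0) [192.15170495 222.83584696] (192.5263157894737, 221.4736842105263)
scene [(np.int32(21), array([209.33, 184.29]), array([205, 178,  10,  13], dtype=int32)), (np.int32(70), array([307.76, 235.51]), array([303, 232,  11,   8], dtype=int32)), (np.int32(35), array([254.8 , 240.83]), array([252, 238,   7,   6], dtype=int32)), (np.int32(28), array([254.89, 295.18]), array([252, 293,   7,   5], dtype=int32))]
top [(np.int32(46), array([267. , 145.5]), array([256, 145,  23,   2], dtype=int32)), (np.int32(39), array([192.13, 221.87]), array([189, 219,   7,   7], dtype=int32)), (np.int32(25), array([151.96, 241.4 ]), array([150, 239,   5,   6], dtype=int32)), (np.int32(306), array([ 46.35, 270.11]), array([ 34, 258,  26,  25], dtype=int32)), (np.int32(80), array([211.2 , 262.74]), array([207, 258,  10,  10], dtype=int32))]
```

View pics/s7_scene.png

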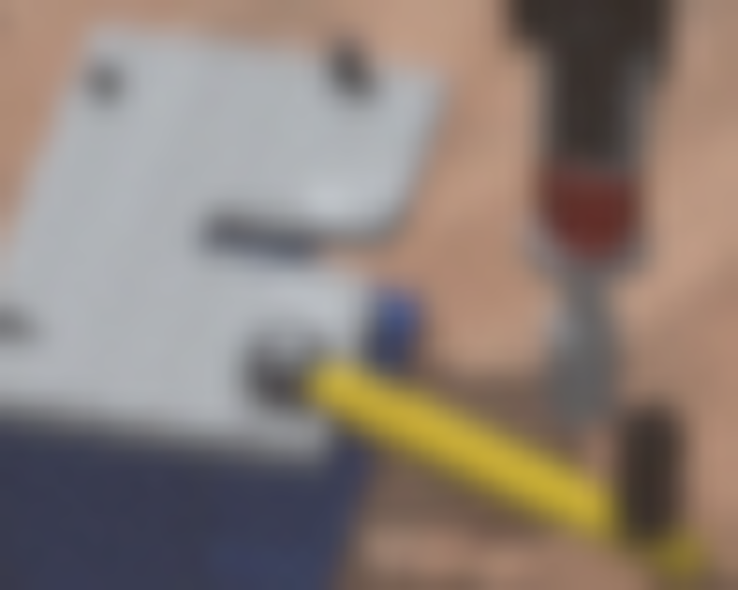

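```bash
sed -e 's#p\[6:10\]/1.5#np.r_[(p[6:10]-[-.4,1.1,0,-1.])/.3]#' fit.py > fit3.py; python3 fit3.py; sed -e 's#p\[6:10\]/1.5#np.r_[(p[6:10]-[-.4,0,0,-1.])/.3]#' fit.py > fit4.py; python3 fit4.py
```

```text
[ 0.5928 -0.1802  0.195   1.9925  0.4802  0.1593 -0.3345  1.0413 -0.0541
 -1.0514  0.0595  0.0414 -0.0314]
[[-0.4209 -0.4929 -0.0437 -0.2083]
 [ 0.3412  0.314   0.1455  0.3079]
 [ 0.1703  0.3189  0.2138 -0.6119]
 [-0.4651 -0.044   0.1573  0.9139]
 [-0.7533 -0.0964 -0.5734 -0.2426]
 [ 0.6964  0.385   0.4193  0.1921]
 [-0.1003  0.7825  0.4349 -0.0338]
 [-0.2717 -0.3818 -0.1638  0.4375]]
[ 0.5923 -0.179   0.1945  1.9903  0.4796  0.1603 -0.3406  0.283   0.1142
 -1.1263  0.0594  0.0413 -0.0316]
[[-0.4302 -0.9658 -0.2674 -0.1073]
 [ 0.3463 -0.1568 -0.1205  0.4376]
 [ 0.2152 -0.1355 -0.0635 -0.4487]
 [-0.4338 -0.4989 -0.0779  1.048 ]
 [-0.7728 -0.5649 -0.8319 -0.1481]
 [ 0.6715 -0.0666  0.1465  0.2832]
 [-0.0781  0.3207  0.1954  0.0781]
 [-0.2693 -0.7579 -0.3905  0.5488]]
```

Request:
carry_out(
  dp=[
    [0.05,-0.5,0.35],
    [0.05,-1.2,0.35],
    [0.05,-2,0.35],
    [0.05,-2.5,0.35],
    [0.05,-2.5,0.35],
  ],
  delta_rot=[
    [0,0,0],
    [0,0,0],
    [0,0,0],
    [0,0,0],
    [0,0,0],
  ],
  claw=[1,1,1,1,1],
)

```text
t: 7.75
ee_pos: [0.5464, -0.1883, 0.0829]
ee_rot: [-0.0, 0.773, -0.634, 0.0]
wrist_force: [0.0, -0.4, -0.5]
finger_gap: 0.221
```

Request:
carry_out(
  dp=[
    [0,0,0],
    [0,0,0],
  ],
  delta_rot=[
    [0,0,0],
    [0,0,0],
  ],
  claw=[1,1],
)

```text
t: 7.92
ee_pos: [0.5452, -0.1886, 0.0828]
ee_rot: [0.0, 0.773, -0.635, -0.0]
wrist_force: [-0.0, -0.6, -1.7]
finger_gap: 0.22
```

```bash
cat > rk.py <<'E'
import numpy as np
from plant import sensors
s=sensors.sense();p=s['ee_pos'];th=.195;c,n=np.cos(th),np.sin(th)
d=p[:2]-[.5927,-.1797];f=s['wrist_force']
print("t",s['t'],"rack xy mm",(np.array([c*d[0]+n*d[1],-n*d[0]+c*d[1]])*1000).round(1),"z",p[2].round(4),"F rack",np.round([c*f[0]+n*f[1],-n*f[0]+c*f[1],f[2]],1),"M",s['wrist_torque'].round(2),"gap",s['finger_gap'])
E
python3 rk.py; python3 snap.py s8 scene,250,140,300,180;python3 rk.py
```

```text
t 7.9167 rack xy mm [-48.3   0.5] z 0.0828 F rack [-0.1 -0.6 -1.7] M [0.   0.   0.01] gap 0.21953059233814293
scene f 14.75
t 7.9667 rack xy mm [-48.4   0.5] z 0.0828 F rack [ 0.3 -0.1 -1.4] M [ 0.   -0.03 -0.04] gap 0.22625053783705515
```

View pics/s8_scene.png

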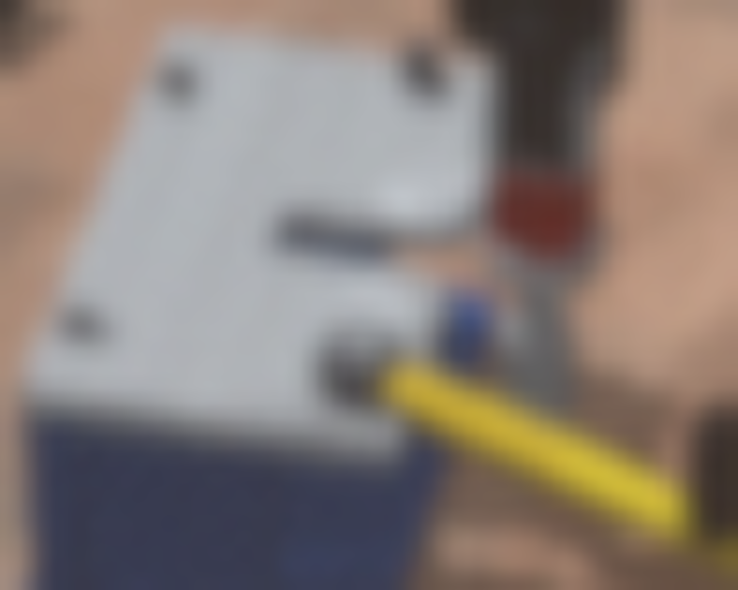

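Request:
carry_out(
  dp=[
    [0.05,-0.3,-0.15],
    [0.05,-0.6,-0.15],
    [0.05,-0.9,-0.15],
    [0.05,-1.2,-0.15],
    [0.05,-1.5,-0.15],
  ],
  delta_rot=[
    [0,0,0],
    [0,0,0],
    [0,0,0],
    [0,0,0],
    [0,0,0],
  ],
  claw=[1,1,1,1,1],
)

```text
t: 8.38
ee_pos: [0.5604, -0.1862, 0.0844]
ee_rot: [0.0, 0.773, -0.635, 0.0]
wrist_force: [-0.1, 1.3, -2.3]
finger_gap: 0.222
```

```bash
python3 rk.py
```

```text
t 8.3833 rack xy mm [-32.9  -0.1] z 0.0844 F rack [ 0.1  1.3 -2.3] M [0.04 0.01 0.02] gap 0.22189738400803788
```

Request:
carry_out(
  dp=[
    [0,-0.3,0],
    [0,-0.6,0],
    [0,-0.9,0],
    [0,-1.0,0],
  ],
  delta_rot=[
    [0,0,0],
    [0,0,0],
    [0,0,0],
    [0,0,0],
  ],
  claw=[1,1,1,1],
)

```text
t: 8.72
ee_pos: [0.5703, -0.1842, 0.0843]
ee_rot: [-0.0, 0.773, -0.635, 0.0]
wrist_force: [-0.1, 0.1, -1.3]
finger_gap: 0.222
```

```bash
python3 rk.py;python3 snap.py s9 scene,250,140,300,180;python3 rk.py
```

```text
t 8.7167 rack xy mm [-22.8  -0. ] z 0.0843 F rack [-0.1  0.1 -1.3] M [0.01 0.   0.01] gap 0.22203523185882804
scene f 14.75
t 8.7667 rack xy mm [-22.9   0. ] z 0.0843 F rack [ 0.7  0.3 -1.8] M [-0.05 -0.02 -0.  ] gap 0.22397059212037512
```

View pics/s9_scene.png

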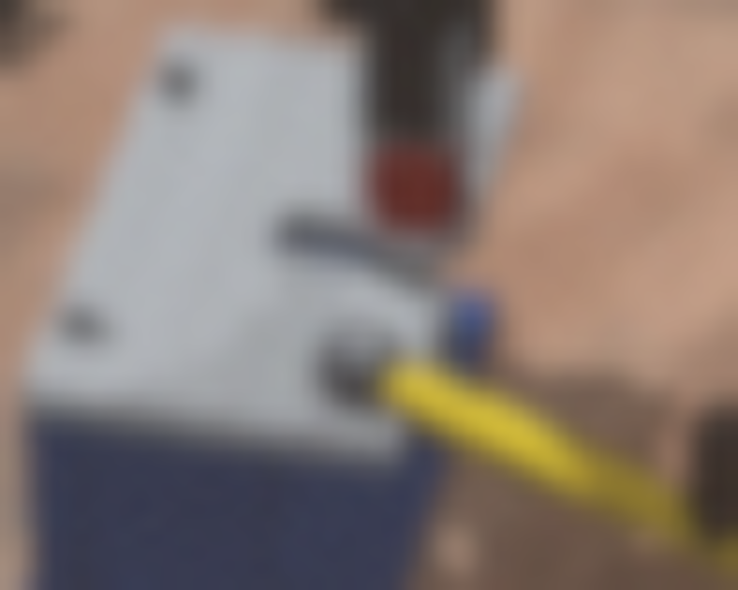

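Neck is inside the notch mouth: the collar shows at about (278,156), no side force. Onward.

Request:
carry_out(
  dp=[
    [0,-0.4,0],
    [0,-0.8,0],
    [0,-1.2,0],
    [0,-1.6,0],
    [0,-1.9,0],
  ],
  delta_rot=[
    [0,0,0],
    [0,0,0],
    [0,0,0],
    [0,0,0],
    [0,0,0],
  ],
  claw=[1,1,1,1,1],
)

```text
t: 9.18
ee_pos: [0.5891, -0.1805, 0.0844]
ee_rot: [-0.0, 0.773, -0.635, 0.0]
wrist_force: [-0.5, 0.1, -1.8]
finger_gap: 0.221
```

```bash
python3 rk.py;python3 snap.py s10 scene,250,140,300,180;python3 rk.py
```

```text
t 9.1833 rack xy mm [-3.7 -0. ] z 0.0844 F rack [-0.5  0.2 -1.8] M [-0.03 -0.02  0.04] gap 0.2205181022331905
scene f 14.75
t 9.2333 rack xy mm [-3.4  0. ] z 0.0843 F rack [-0.9  0.9 -1.3] M [0.03 0.   0.02] gap 0.22017459095582503
```

View pics/s10_scene.png

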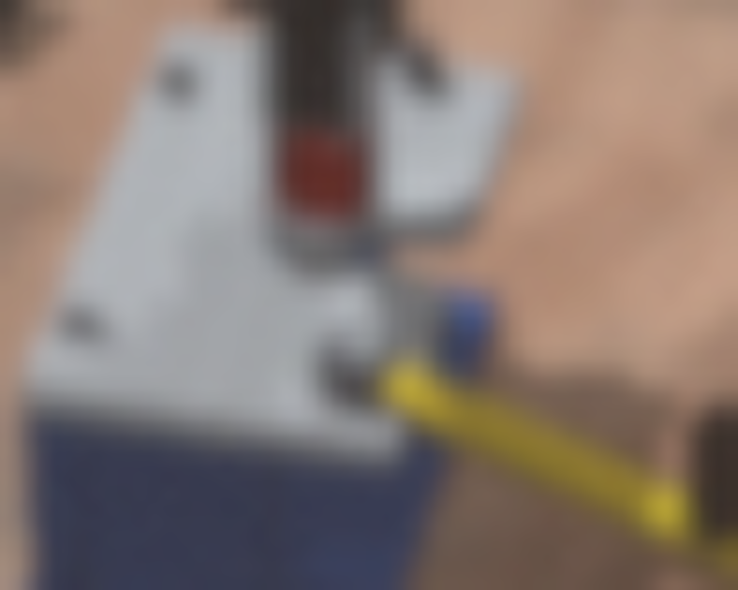

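Request:
carry_out(
  dp=[
    [0,-0.3,0],
    [0,-0.3,0.15],
    [0,-0.3,0.3],
    [0,-0.3,0.4],
    [0,-0.3,0.5],
  ],
  delta_rot=[
    [0,0,0],
    [0,0,0],
    [0,0,0],
    [0,0,0],
    [0,0,0],
  ],
  claw=[1,1,1,1,1],
)

```text
t: 9.65
ee_pos: [0.5913, -0.18, 0.0792]
ee_rot: [0.0, 0.773, -0.635, -0.0]
wrist_force: [-0.0, -0.3, -0.9]
finger_gap: 0.222
```

```bash
python3 rk.py
```

```text
t 9.65 rack xy mm [-1.4 -0. ] z 0.0792 F rack [-0.1 -0.3 -0.9] M [ 0.03 -0.02 -0.02] gap 0.2215619118016977
```

Request:
carry_out(
  dp=[
    [0,0,0.05],
    [0,0,0.1],
    [0,0,0.15],
  ],
  delta_rot=[
    [0,0,0],
    [0,0,0],
    [0,0,0],
  ],
  claw=[1,1,1],
)

```text
t: 9.9
ee_pos: [0.5917, -0.18, 0.0789]
ee_rot: [-0.0, 0.773, -0.635, 0.0]
wrist_force: [-3.7, 2.8, 9.8]
finger_gap: 0.222
```

```bash
python3 rk.py
```

```text
t 9.9 rack xy mm [-1.  -0.1] z 0.0789 F rack [-3.1  3.4  9.8] M [ 0.45  0.51 -0.01] gap 0.22224852474807505
```

Request:
carry_out(
  dp=[
    [0,0,-0.1],
    [0,0,-0.1],
    [0,0,-0.1],
    [0,0,-0.1],
    [0,0,-0.1],
  ],
  delta_rot=[
    [0,0,0],
    [0,0,0],
    [0,0,0],
    [0,0,0],
    [0,0,0],
  ],
  claw=[1,0.7,0.5,0.5,0.5],
)

```text
t: 10.32
ee_pos: [0.5915, -0.18, 0.0788]
ee_rot: [0.0, 0.773, -0.635, -0.0]
wrist_force: [-0.1, -0.1, 0.8]
finger_gap: 0.496
```

```bash
python3 rk.py;python3 snap.py s11 scene,250,140,300,180;python3 rk.py
```

```text
t 10.3167 rack xy mm [-1.3 -0.1] z 0.0788 F rack [-0.1 -0.   0.8] M [ 0.04 -0.01  0.05] gap 0.4963650304618033
scene f 14.75
t 10.3667 rack xy mm [-1.2 -0.1] z 0.0788 F rack [0.1 0.5 0.5] M [-0.    0.02  0.02] gap 0.49845538418801805
```

View pics/s11_scene.png

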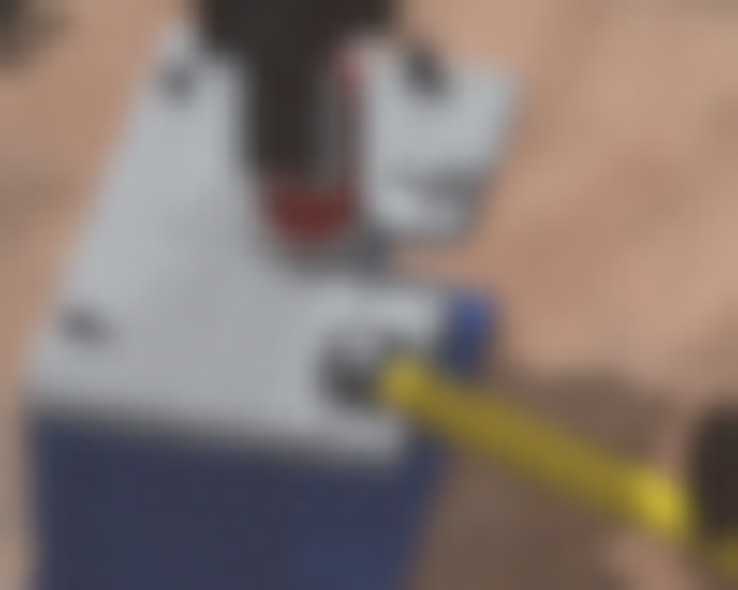

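Request:
carry_out(
  dp=[
    [0,0,-1.5],
    [0,0,-3.5],
    [0,0,-6],
    [0,0,-8],
    [0,0,-8],
  ],
  delta_rot=[
    [0,0,0],
    [0,0,0],
    [0,0,0],
    [0,0,0],
    [0,0,0],
  ],
  claw=[0.45,0.45,0.45,0.45,0.45],
)

```text
t: 10.78
ee_pos: [0.5931, -0.1808, 0.1634]
ee_rot: [-0.001, 0.773, -0.635, 0.004]
wrist_force: [-0.9, -0.3, 0.6]
finger_gap: 0.549
```

```bash
python3 rk.py;python3 snap.py s12 scene,230,120,330,190;python3 rk.py
```

```text
t 10.7833 rack xy mm [ 0.2 -1.1] z 0.1634 F rack [-0.9 -0.1  0.6] M [-0.01 -0.01 -0.04] gap 0.5490746429356309
scene f 7.9
t 10.8333 rack xy mm [-0.5 -0.6] z 0.1609 F rack [ 0.3  0.7 -0.9] M [-0.02 -0.    0.03] gap 0.5481676614884959
```

View pics/s12_scene.png

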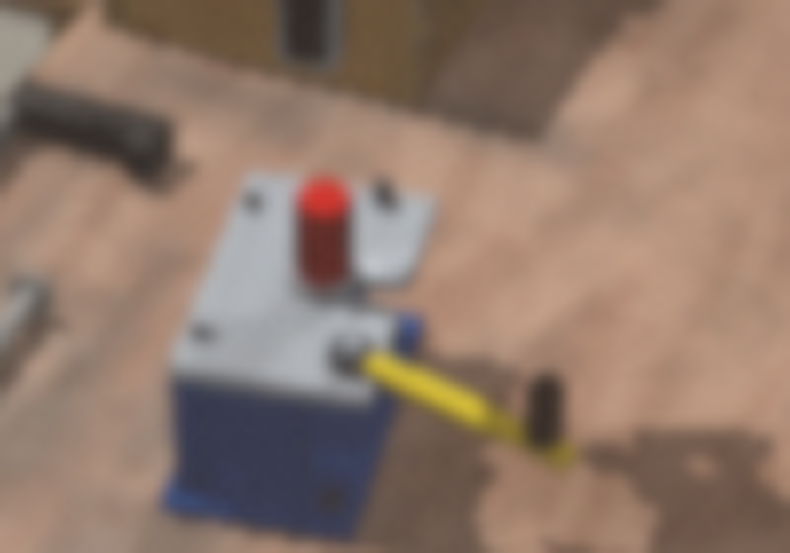

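The pin stands upright in the notch with its collar on the plate (head at about (271,148)). Next is the keeper.

Request:
carry_out(
  dp=[
    [-2,1.7,0],
    [-5,4.1,0],
    [-8.5,7,0],
    [-11.5,9.4,0],
    [-11.5,9.4,0],
  ],
  delta_rot=[
    [0,0,0],
    [0,0,0],
    [0,0,0],
    [0,0,0],
    [0,0,0],
  ],
  claw=[0.6,0.8,1,1,1],
)

```text
t: 11.25
ee_pos: [0.4708, -0.0807, 0.1566]
ee_rot: [0.001, 0.773, -0.634, -0.004]
wrist_force: [0.1, -0.4, 1.8]
finger_gap: -0.003
```

Request:
carry_out(
  dp=[
    [0,0,1.5],
    [0,0,4],
    [0,0,6.5],
    [0,0,7.3],
    [0,0,7.3],
  ],
  delta_rot=[
    [0,0,0],
    [0,0,0],
    [0,0,0],
    [0,0,0],
    [0,0,0],
  ],
  claw=[1,1,1,1,1],
)

```text
t: 11.67
ee_pos: [0.4756, -0.0849, 0.0838]
ee_rot: [0.001, 0.773, -0.635, -0.002]
wrist_force: [0.8, -0.0, 1.1]
finger_gap: -0.004
```

```bash
python3 rk.py;python3 snap.py s13 scene,230,120,330,190;python3 rk.py
```

```text
t 11.6667 rack xy mm [-96.5 115.7] z 0.0838 F rack [ 0.8 -0.2  1.1] M [-0.06  0.   -0.  ] gap -0.0042778432740240135
scene f 7.9
t 11.7167 rack xy mm [-95.6 115.1] z 0.0854 F rack [ 0.1 -0.   0.7] M [-0.03  0.02  0.01] gap 0.001989273310876358
```

View pics/s13_scene.png

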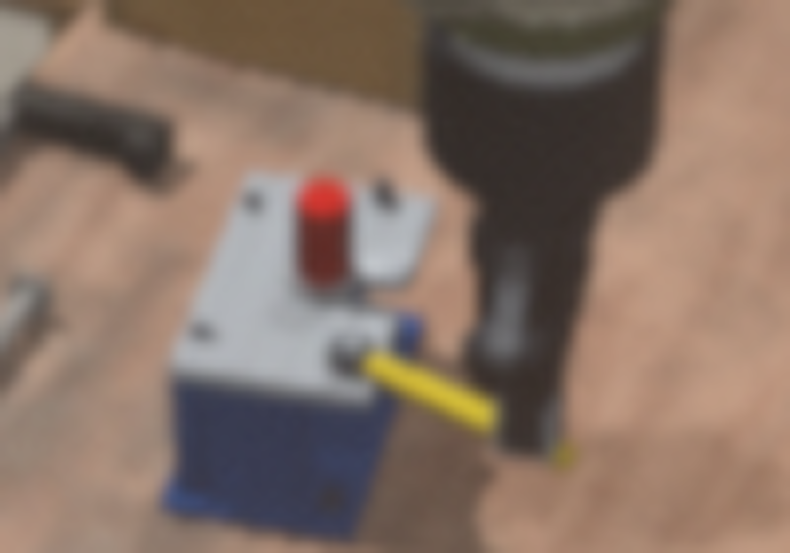

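```bash
python3 - <<'E'
import numpy as np
p0=np.array([-95.6,115.1])
for a in np.arange(1.99,-.01,-.1):
    k=np.array([-22-84*np.sin(a),44-84*np.cos(a)]);t=np.array([np.cos(a),-np.sin(a)])
    hx,hy,r=11,14,7
    # ray exit of rounded rect
    for d in np.arange(0,60,.05):
        q=np.abs(t*d)-[hx,hy]
        if np.hypot(*np.maximum(q,0))>=r or q.max()>=r: break
    c=k-t*d; D=c-p0
    print(round(a,2),"knob",k.round(1),"blk",c.round(1),"dp cm",round(-D[1]/10,2),round(-D[0]/10,2))
E
```

```text
1.99 knob [-98.7  78.2] blk [-89.4  99.2] dp cm 1.59 -0.62
1.89 knob [-101.8   70.4] blk [-94.8  91.4] dp cm 2.37 -0.08
1.79 knob [-104.    62.3] blk [-99.3  83.3] dp cm 3.18 0.37
1.69 knob [-105.4   54. ] blk [-102.9   75. ] dp cm 4.01 0.73
1.59 knob [-106.    45.6] blk [-105.6   66.7] dp cm 4.84 1.0
1.49 knob [-105.7   37.2] blk [-107.4   58.3] dp cm 5.68 1.18
1.39 knob [-104.6   28.9] blk [-108.5   49.9] dp cm 6.52 1.29
1.29 knob [-102.7   20.7] blk [-108.8   41.8] dp cm 7.33 1.32
1.19 knob [-100.    12.8] blk [-108.4   33.8] dp cm 8.13 1.28
1.09 knob [-96.5   5.2] blk [-107.4   26.2] dp cm 8.89 1.18
0.99 knob [-92.2  -2.1] blk [-105.7   18.5] dp cm 9.66 1.01
0.89 knob [-87.3  -8.9] blk [-102.9   10.4] dp cm 10.47 0.73
0.79 knob [-81.7 -15.1] blk [-98.8   2.2] dp cm 11.29 0.32
0.69 knob [-75.5 -20.8] blk [-93.4  -6. ] dp cm 12.11 -0.22
0.59 knob [-68.7 -25.8] blk [-86.8 -13.7] dp cm 12.88 -0.88
0.49 knob [-61.5 -30.1] blk [-79.6 -20.5] dp cm 13.56 -1.6
0.39 knob [-53.9 -33.7] blk [-72.  -26.3] dp cm 14.14 -2.36
0.29 knob [-46.  -36.5] blk [-64.  -31.1] dp cm 14.62 -3.16
0.19 knob [-37.9 -38.5] blk [-55.9 -35. ] dp cm 15.01 -3.97
0.09 knob [-29.5 -39.7] blk [-47.6 -38. ] dp cm 15.31 -4.8
```

Request:
carry_out(
  dp=[
    [0.9,-0.2,0],
    [1.6,-0.2,0],
    [2.4,0,0],
    [3.2,0.37,0],
    [4.0,0.73,0],
  ],
  delta_rot=[
    [0,0,0],
    [0,0,0],
    [0,0,0],
    [0,0,0],
    [0,0,0],
  ],
  claw=[1,1,1,1,1],
)

```text
t: 12.13
ee_pos: [0.4775, -0.1273, 0.0862]
ee_rot: [-0.0, 0.773, -0.635, 0.0]
wrist_force: [-0.5, -0.4, -0.3]
finger_gap: -0.001
```

```bash
python3 rk.py;python3 snap.py s14 scene,230,120,330,190 top,260,150,340,240;python3 rk.py
```

```text
t 12.1333 rack xy mm [-102.9   73.7] z 0.0862 F rack [-0.5 -0.3 -0.3] M [ 0.03 -0.   -0.01] gap -0.0007577425913291765
scene f 7.9
top f 6.555555555555555
t 12.2333 rack xy mm [-103.1   73.5] z 0.0861 F rack [0.1 1.2 0.4] M [-0.02  0.04 -0.03] gap 0.0010499340286047663
```

View pics/s14_scene.png

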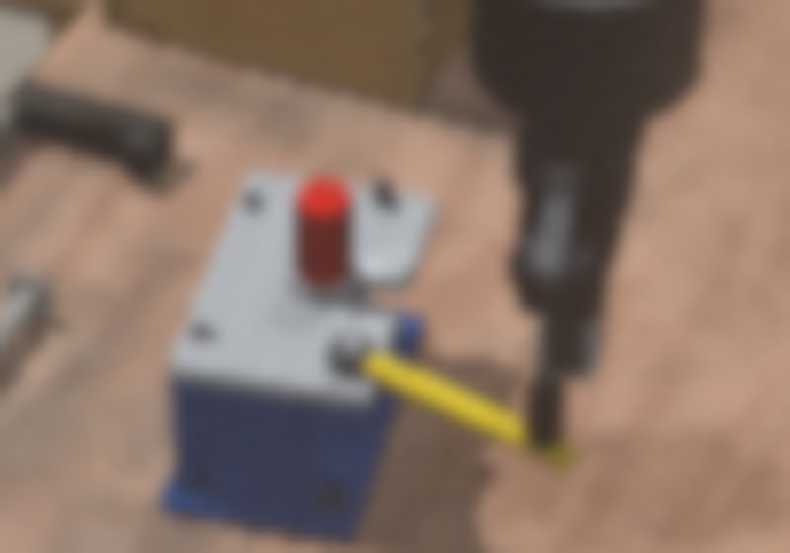

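```bash
python3 - <<'E'
from h import *
p=np.array([.4775,-.1273,.0862])
print((proj("scene",p)-[230,120]+.5)*7.9)
th=.195;R=np.array([[np.cos(th),-np.sin(th)],[np.sin(th),np.cos(th)]])
for a in(1.8,1.99,2.05):
  k=R@[-.022-.084*np.sin(a),.044-.084*np.cos(a)]+[.5927,-.1797]
  print(a,k)
  for z in(.078,.105): print((proj("scene",np.r_[k,z])-[230,120]+.5)*7.9)
print(onz("scene",(230+543/7.9-.5,120+380/7.9-.5),.105),onz("scene",(230+543/7.9-.5,120+445/7.9-.5),.078))
E
```

```text
[562.79911331 413.0073754 ]
1.8 [ 0.47864035 -0.13792422]
[569.80746631 411.65688846]
[573.19023248 353.33463431]
1.99 [ 0.48069362 -0.12212104]
[547.94404965 437.00027893]
[551.04663555 378.60631593]
2.05 [ 0.48196086 -0.11724374]
[539.45314233 444.41065281]
[542.44360595 385.99766153]
[ 0.48296762 -0.12029698  0.105     ] [ 0.48070854 -0.11745833  0.078     ]
```

View pics/s14_top.png

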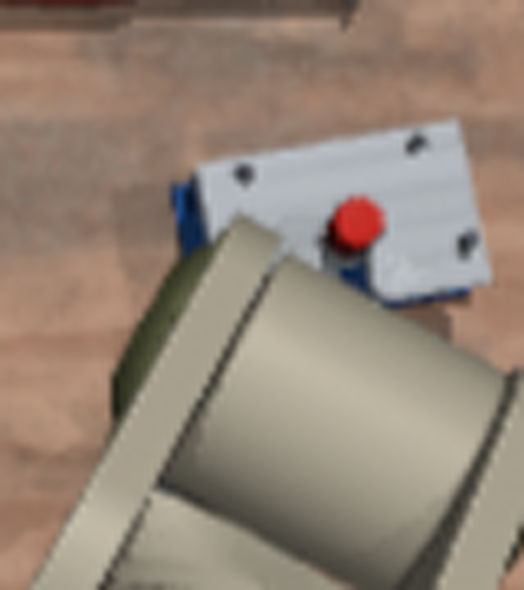

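Request:
carry_out(
  dp=[
    [-1,0,-1],
    [-2.5,-0.4,-1],
    [-4.2,-0.9,-1],
    [-4.2,-0.9,0],
    [-4.2,-0.9,1.2],
  ],
  delta_rot=[
    [0,0,0],
    [0,0,0],
    [0,0,0],
    [0,0,0],
    [0,0,0],
  ],
  claw=[1,1,1,1,1],
)

```text
t: 12.65
ee_pos: [0.4787, -0.0821, 0.0745]
ee_rot: [-0.0, 0.773, -0.634, 0.001]
wrist_force: [0.3, -0.7, -0.5]
finger_gap: -0.004
```

Request:
carry_out(
  dp=[
    [0,0,0],
    [0,0,0],
  ],
  delta_rot=[
    [0,0,0],
    [0,0,0],
  ],
  claw=[1,1],
)

```text
t: 12.82
ee_pos: [0.4779, -0.0829, 0.0737]
ee_rot: [0.0, 0.773, -0.635, -0.001]
wrist_force: [0.3, 0.3, 0.4]
finger_gap: -0.001
```

```bash
python3 snap.py s15 scene,230,120,330,190 ;python3 rk.py; python3 - <<'E'
from h import *
from plant import sensors
p=sensors.sense()["ee_pos"]
for z in(0,.01,.02): print((proj("scene",p+[0,0,z])-[230,120]+.5)*7.9)
E
```

```text
scene f 7.9
t 12.8667 rack xy mm [-93.6 116.9] z 0.0742 F rack [-0.4  0.2  0.7] M [ 0.01 -0.01  0.02] gap -0.0009093097679560879
[512.45065624 515.0928656 ]
[513.42529465 493.67494406]
[514.41014416 472.03263113]
```

View pics/s15_scene.png

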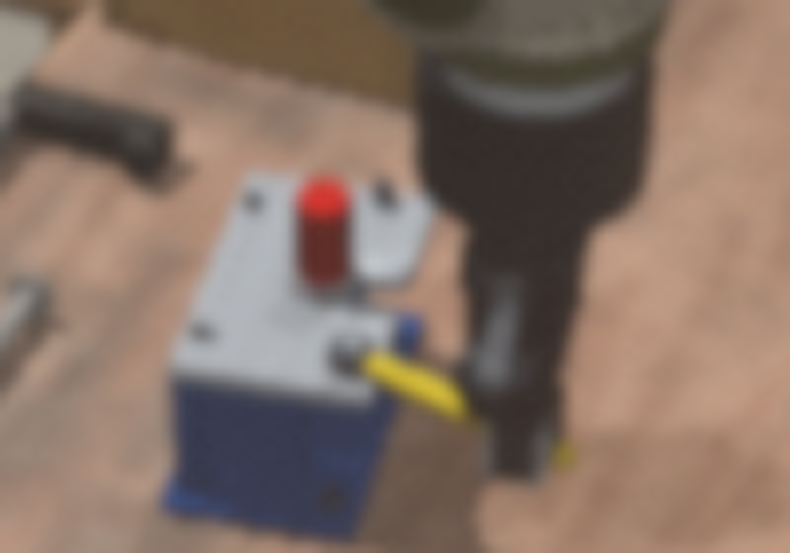

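Request:
carry_out(
  dp=[
    [0.9,0,0],
    [1.8,0,0],
    [2.6,0.12,0],
    [3.4,0.57,0],
    [4.2,0.93,0],
  ],
  delta_rot=[
    [0,0,0],
    [0,0,0],
    [0,0,0],
    [0,0,0],
    [0,0,0],
  ],
  claw=[1,1,1,1,1],
)

```text
t: 13.28
ee_pos: [0.4771, -0.1273, 0.074]
ee_rot: [-0.0, 0.773, -0.635, 0.0]
wrist_force: [0.8, 0.5, 0.7]
finger_gap: -0.002
```

```bash
python3 rk.py;python3 snap.py s16 scene,230,120,330,190;python3 rk.py
```

```text
t 13.2833 rack xy mm [-103.3   73.8] z 0.074 F rack [0.8 0.3 0.7] M [ 0.08 -0.03  0.01] gap -0.0024963275281781098
scene f 7.9
t 13.3333 rack xy mm [-103.7   72.7] z 0.074 F rack [-0.1 -1.5 -0.2] M [-0.09 -0.    0.05] gap -0.0017263208894499912
```

View pics/s16_scene.png

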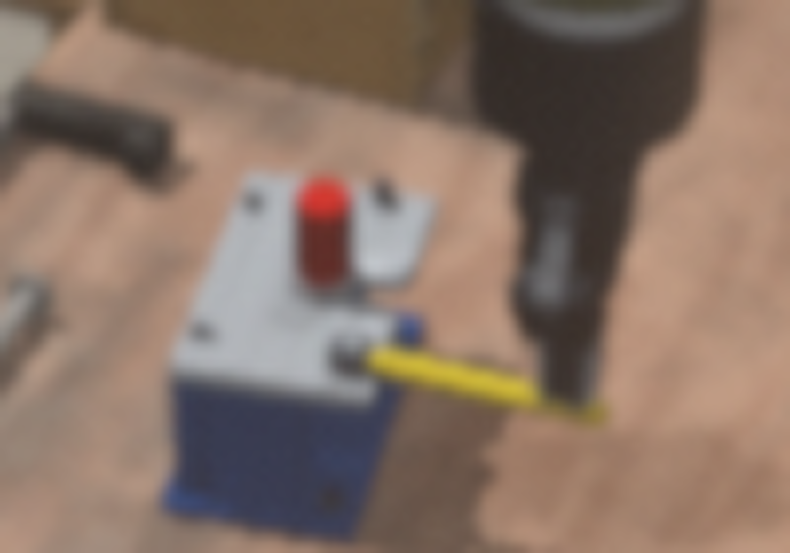

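Request:
carry_out(
  dp=[
    [0.7,0.2,0],
    [1.5,0.37,0],
    [2.3,0.48,0],
    [3.1,0.5,0],
    [3.9,0.47,0],
  ],
  delta_rot=[
    [0,0,0],
    [0,0,0],
    [0,0,0],
    [0,0,0],
    [0,0,0],
  ],
  claw=[1,1,1,1,1],
)

```text
t: 13.75
ee_pos: [0.4804, -0.1662, 0.0739]
ee_rot: [-0.0, 0.773, -0.635, 0.0]
wrist_force: [0.1, -0.1, 0.6]
finger_gap: 0.004
```

```bash
python3 rk.py;python3 snap.py s17 scene,230,120,330,190;python3 rk.py
```

```text
t 13.75 rack xy mm [-107.6   35.1] z 0.0739 F rack [ 0.1 -0.1  0.6] M [ 0.19 -0.01  0.05] gap 0.004101341301789831
scene f 7.9
t 13.8 rack xy mm [-107.4   33.8] z 0.074 F rack [-0.5 -0.8 -0. ] M [ 0.03  0.01 -0.  ] gap 0.0008288419344274302
```

View pics/s17_scene.png

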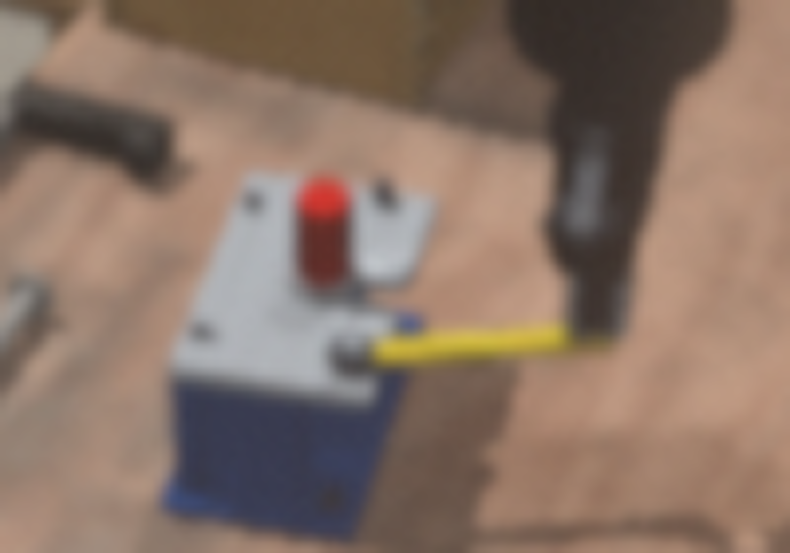

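Request:
carry_out(
  dp=[
    [0.76,0,0],
    [1.53,-0.15,0],
    [2.34,-0.45,0],
    [3.16,-0.86,0],
    [3.98,-1.4,0],
  ],
  delta_rot=[
    [0,0,0],
    [0,0,0],
    [0,0,0],
    [0,0,0],
    [0,0,0],
  ],
  claw=[1,1,1,1,1],
)

```text
t: 14.22
ee_pos: [0.5022, -0.2024, 0.0739]
ee_rot: [-0.0, 0.773, -0.635, -0.0]
wrist_force: [-0.2, 0.9, -0.2]
finger_gap: 0.005
```

```bash
python3 rk.py;python3 snap.py s18 scene,230,110,330,180;python3 rk.py
```

```text
t 14.2167 rack xy mm [-93.2  -4.7] z 0.0739 F rack [-0.   0.9 -0.2] M [ 0.15  0.04 -0.02] gap 0.004935653272922103
scene f 7.9
t 14.2667 rack xy mm [-92.3  -6.1] z 0.074 F rack [-1.1 -0.9  0.5] M [ 0.03 -0.01  0.01] gap -0.0007446734504261213
```

View pics/s18_scene.png

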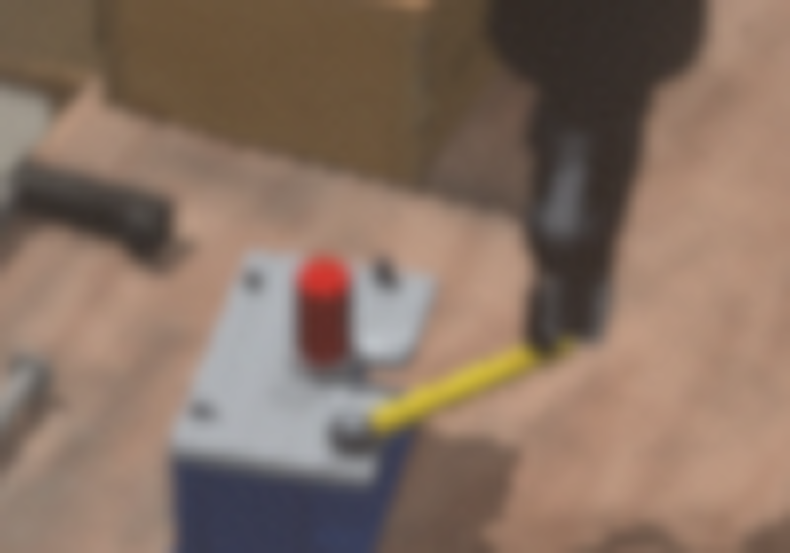

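```bash
cat > ka.py <<'E'
import sys
from h import *
u=(float(sys.argv[1]),float(sys.argv[2]));z=float(sys.argv[3])
X=onz("scene",(u[0]+.4,u[1]-.7),z)
th=.195;d=X[:2]-[.5927,-.1797];c,n=np.cos(th),np.sin(th)
k=np.array([c*d[0]+n*d[1],-n*d[0]+c*d[1]])*1000;v=k-[-22,44];print("knob rack",k.round(1),"r",np.hypot(*v).round(1),"a",np.arctan2(-v[0],-v[1]).round(3))
E
python3 ka.py $(python3 -c "print(230+543/7.9-.5,110+347/7.9-.5)") .079;python3 ka.py $(python3 -c "print(230+543/7.9-.5,110+290/7.9-.5)") .105
```

```text
knob rack [-80.5 -16.8] r 84.4 a 0.766
knob rack [-79.3 -17.4] r 84.0 a 0.751
```

Request:
carry_out(
  dp=[
    [0.7,-0.6,0],
    [1.4,-1.2,0],
    [1.9,-1.8,0],
    [2.3,-2.4,0],
    [2.7,-3.1,0],
  ],
  delta_rot=[
    [0,0,0],
    [0,0,0],
    [0,0,0],
    [0,0,0],
    [0,0,0],
  ],
  claw=[1,1,1,1,1],
)

```text
t: 14.68
ee_pos: [0.5378, -0.2223, 0.0738]
ee_rot: [0.0, 0.773, -0.635, -0.0]
wrist_force: [-0.3, -0.1, -0.1]
finger_gap: -0.001
```

```bash
python3 rk.py;python3 snap.py s19 scene,230,110,330,180;python3 rk.py
```

```text
t 14.6833 rack xy mm [-62.1 -31.2] z 0.0738 F rack [-0.3  0.  -0.1] M [0.04 0.11 0.02] gap -0.0006530005151535505
scene f 7.9
t 14.7333 rack xy mm [-61.1 -31.8] z 0.0739 F rack [-0.1  0.8  0.8] M [0.07 0.04 0.05] gap -0.0003250478784265173
```

View pics/s19_scene.png

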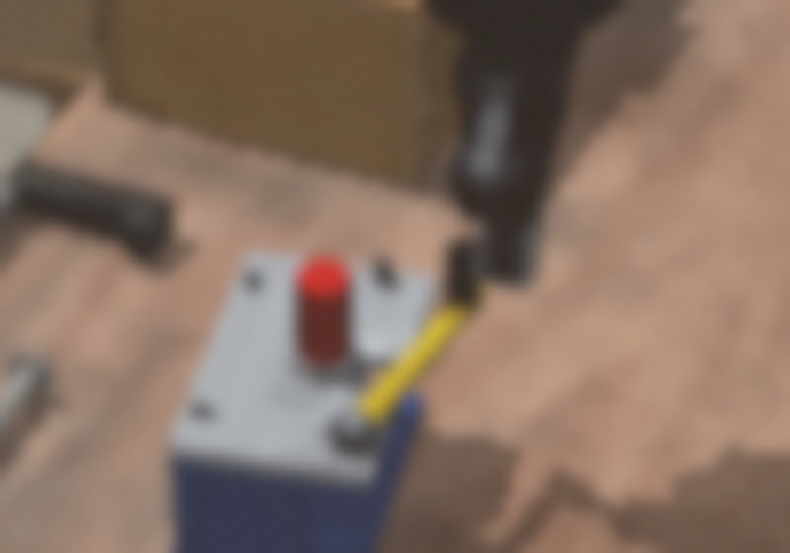

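Request:
carry_out(
  dp=[
    [0.3,-0.5,0],
    [0.5,-1.0,0],
    [0.65,-1.4,0],
    [0.7,-1.7,0],
    [0.7,-1.7,0],
  ],
  delta_rot=[
    [0,0,0],
    [0,0,0],
    [0,0,0],
    [0,0,0],
    [0,0,0],
  ],
  claw=[1,1,1,1,1],
)

```text
t: 15.15
ee_pos: [0.5559, -0.2256, 0.0739]
ee_rot: [-0.0, 0.773, -0.635, 0.0]
wrist_force: [0.5, -0.0, -0.2]
finger_gap: -0.001
```

```bash
python3 rk.py;python3 snap.py s20 scene,230,110,330,180;python3 rk.py
```

```text
t 15.15 rack xy mm [-45.  -37.9] z 0.0739 F rack [ 0.5 -0.1 -0.2] M [ 0.   -0.03  0.03] gap -0.0007218144932701444
scene f 7.9
t 15.2 rack xy mm [-45.3 -37.8] z 0.0738 F rack [-0.3 -0.1  0.9] M [-0.03  0.08  0.02] gap 0.0018432695079830383
```

View pics/s20_scene.png

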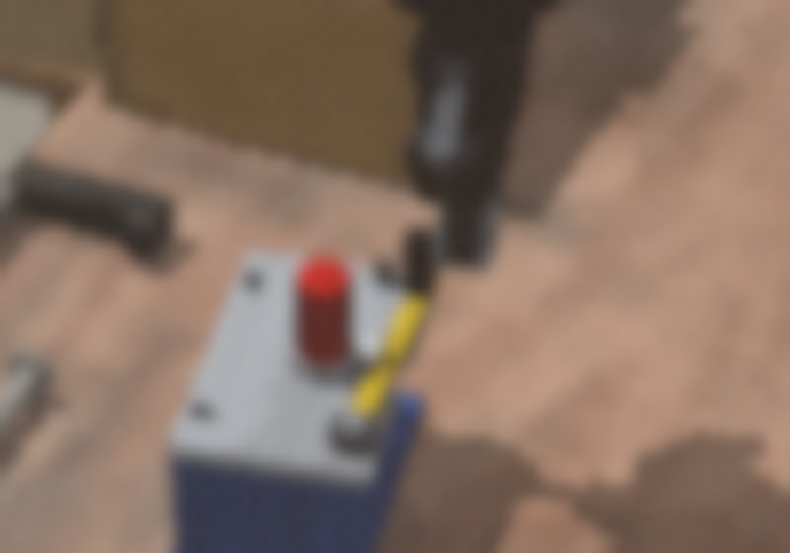

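Request:
carry_out(
  dp=[
    [0.05,-0.2,0],
    [0.1,-0.4,0],
    [0.1,-0.5,0],
  ],
  delta_rot=[
    [0,0,0],
    [0,0,0],
    [0,0,0],
  ],
  claw=[1,1,1],
)

```text
t: 15.45
ee_pos: [0.5606, -0.2257, 0.0739]
ee_rot: [-0.0, 0.773, -0.635, 0.0]
wrist_force: [-0.8, -0.2, 0.4]
finger_gap: 0.001
```

```bash
python3 rk.py
```

```text
t 15.45 rack xy mm [-40.4 -38.9] z 0.0739 F rack [-0.8 -0.   0.4] M [-0.11  0.08 -0.02] gap 0.0012935598910981015
```

Request:
carry_out(
  dp=[
    [0,-0.1,0],
    [0,-0.2,0],
    [0,-0.3,0],
  ],
  delta_rot=[
    [0,0,0],
    [0,0,0],
    [0,0,0],
  ],
  claw=[1,1,1],
)

```text
t: 15.7
ee_pos: [0.5634, -0.2252, 0.0739]
ee_rot: [0.0, 0.773, -0.635, -0.0]
wrist_force: [-5.4, -1.4, 1.1]
finger_gap: -0.0
```

```bash
python3 rk.py
```

```text
t 15.7 rack xy mm [-37.6 -38.9] z 0.0739 F rack [-5.6 -0.3  1.1] M [-0.25  0.75 -0.03] gap -0.0004110822896947324
```

Request:
carry_out(
  dp=[
    [0,-0.05,0],
    [0,-0.1,0],
    [0,-0.1,0],
  ],
  delta_rot=[
    [0,0,0],
    [0,0,0],
    [0,0,0],
  ],
  claw=[1,1,1],
)

```text
t: 15.95
ee_pos: [0.5635, -0.2252, 0.0738]
ee_rot: [0.001, 0.773, -0.635, -0.001]
wrist_force: [-6.5, -1.8, 1.9]
finger_gap: 0.002
```

```bash
python3 rk.py;python3 snap.py s21 scene,230,110,330,180;python3 rk.py
```

```text
t 15.95 rack xy mm [-37.5 -39. ] z 0.0738 F rack [-6.7 -0.6  1.9] M [-0.31  1.07 -0.03] gap 0.00204080336209981
scene f 7.9
t 16.0 rack xy mm [-37.5 -38.9] z 0.0738 F rack [-7.2  0.1  2.2] M [-0.26  1.07  0.01] gap -0.00034296440805397214
```

View pics/s21_scene.png

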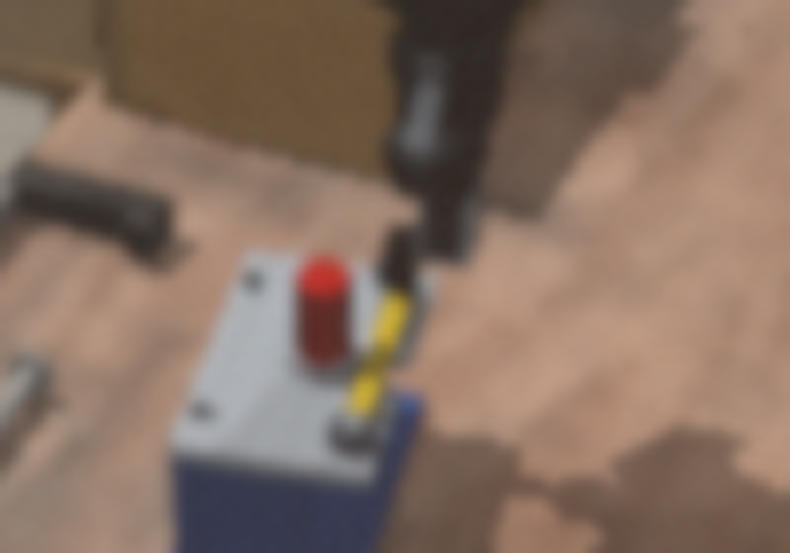

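Request:
carry_out(
  dp=[
    [0,0.5,0],
    [0,2,0],
    [0,4,0],
    [0,5,-3],
    [0,6,-6],
  ],
  delta_rot=[
    [0,0,0],
    [0,0,0],
    [0,0,0],
    [0,0,0],
    [0,0,0],
  ],
  claw=[1,1,1,1,1],
)

```text
t: 16.42
ee_pos: [0.5041, -0.236, 0.1335]
ee_rot: [-0.0, 0.773, -0.635, -0.002]
wrist_force: [1.1, 0.1, 0.2]
finger_gap: 0.003
```

Request:
carry_out(
  dp=[
    [3,2,-2],
    [7,4,-4],
    [10,6,-6],
    [13,8,-6],
    [13,8,-6],
  ],
  delta_rot=[
    [0,0,0],
    [0,0,0],
    [0,0,0],
    [0,0,0],
    [0,0,0],
  ],
  claw=[1,1,1,1,1],
)

```text
t: 16.83
ee_pos: [0.4499, -0.3856, 0.1952]
ee_rot: [0.001, 0.771, -0.637, 0.002]
wrist_force: [-0.4, 1.1, -1.1]
finger_gap: -0.0
```

```bash
python3 rk.py;python3 snap.py s22 scene,240,120,310,172 top,270,150,350,210;python3 rk.py
```

```text
t 16.8333 rack xy mm [-180.  -174.3] z 0.1952 F rack [-0.2  1.1 -1.1] M [ 0.   -0.06 -0.02] gap -4.260304438241876e-05
scene f 11.285714285714286
top f 9.833333333333334
t 16.9333 rack xy mm [-177.3 -169.8] z 0.1937 F rack [ 0.4  0.2 -0. ] M [-0.02 -0.04  0.02] gap 0.0006582082251251563
```

View pics/s22_scene.png

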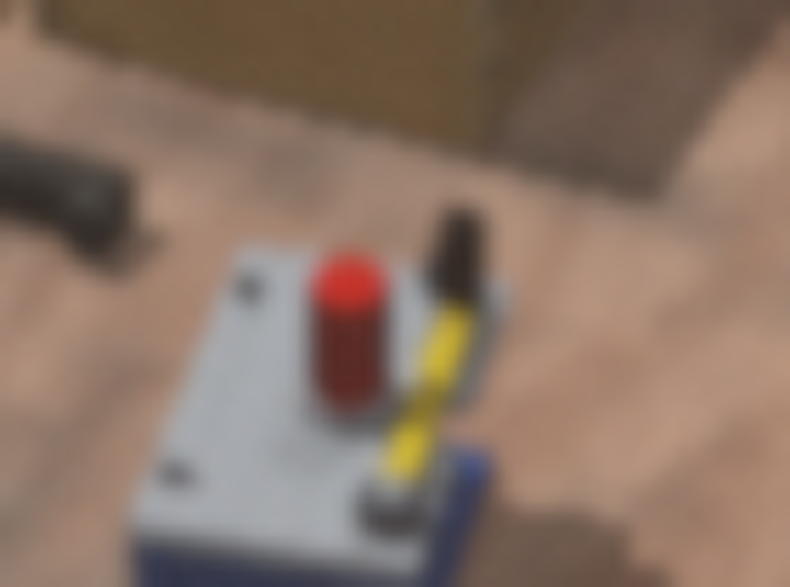

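View pics/s22_top.png

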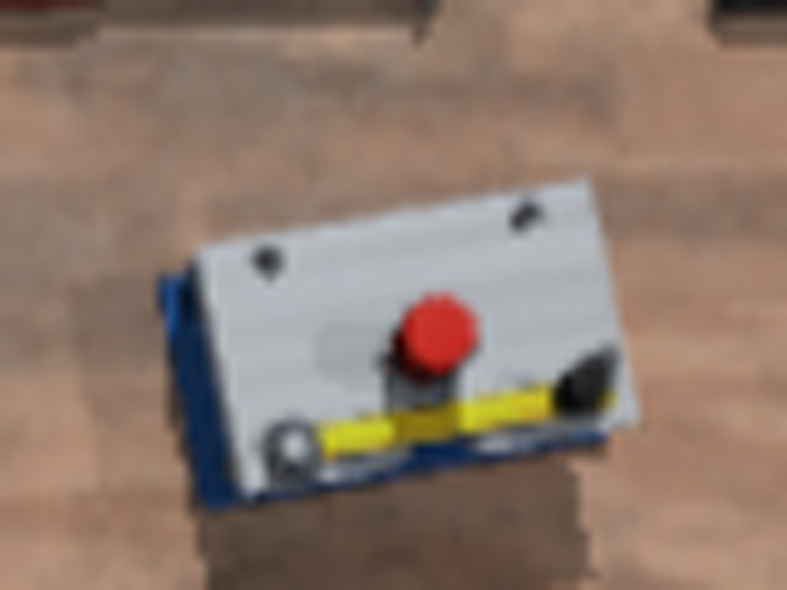

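```bash
python3 - <<'E'
from h import *
import cv2
for c,z in(("top",.0785),("scene",.0785)):
    im=cv2.imread(f"pics/s22_{c}_full.png").astype(int);b,g,r=im[...,0],im[...,1],im[...,2]
    m=(r-b>80)&(g-b>60);x0,y0,x1,y1=(270,150,350,210) if c=="top" else (240,120,310,172)
    mm=np.zeros_like(m);mm[y0:y1,x0:x1]=m[y0:y1,x0:x1];v,u=np.nonzero(mm)
    P=np.array([onz(c,q,z)[:2] for q in zip(u,v)]);vx,vy,_,_=cv2.fitLine(P.astype(np.float32),cv2.DIST_L2,0,.01,.01).ravel()
    if vy>0:vx,vy=-vx,-vy
    th=.195;c_,n=np.cos(th),np.sin(th);w=np.array([c_*vx+n*vy,-n*vx+c_*vy]);print(c,len(u),"a",np.arctan2(-w[0],-w[1]))
from plant import nets
for c in("scene","top"):print([(round(d["score"],2),np.round(np.array(d["position"])*[512,384],1)) for d in nets.mark_of(c,"keeper_knob")][:3],[(round(d["score"],2),np.round(np.array(d["position"])*[512,384],1)) for d in nets.mark_of(c,"oil_can")][:1])
E
```

```text
top 72 a 0.0014828399644636358
scene 29 a -0.0028289631163648647
[(0.45, array([283.7, 136.1]))] [(0.62, array([176.6, 214.2]))]
[(0.66, array([332.8, 188. ])), (0.25, array([196. , 221.2]))] [(0.64, array([223.3, 137.8]))]
```

View pics/s22_top_full.png

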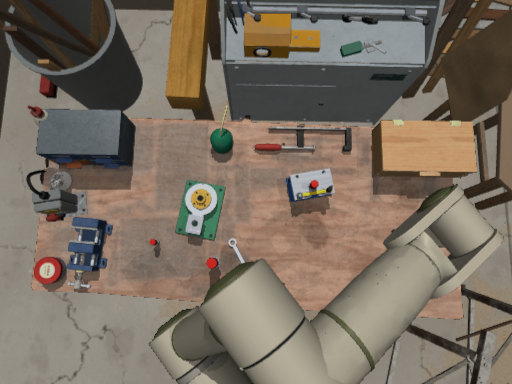

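The pin is parked at (314,184), the keeper is shut (joint about 0.00), and the oil can still stands at (223,139). Nothing is in contact with the robot, so I'm handing in.

```bash
python3 -c "
from plant import r;print(r.finish_job())"
```

```text
the job is handed in; nothing more can be done
None
```

The job is done and handed in at about 17 s of the 56 s allowed.

- **Pin:** I took the middle-sized pin from the jig's ear, drew it up and slid it by its neck into the rack's notch with no noticeable side force. Lowering it met the shelf at the expected height with about 10 N. After release the pictures show it upright with its collar on the rack.
- **Keeper:** I pushed the knob round its arc until it hit its stop, at about 7 N. The bar's angle measured afterwards is 0.001 rad in the top view and -0.003 rad in the scene view, so it is fully shut.
- **Surroundings:** The oil can is still standing where it was, and the arm was well clear of everything at hand-in.

**What disagreed:**
- The first keeper push passed over the knob without moving it. In the pictures the closed fingertips sat about 18 mm higher than the reported TCP, so I repeated the push 12 mm lower and it worked.
- The two cameras differed by about a pixel. I corrected for this using the pin's position as felt in the grasp.

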